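# Pack the parrot's foraging tube

### The arm

A 6-joint arm with a two-finger parallel gripper is mounted at the origin on the work surface. World frame = base frame: x ahead of the robot, y to its left, z up, the work surface at z = 0. Lengths are in m, angles in degrees, forces in N, time in s.
With the tool pointing down it reaches from about 0.4 to 0.825 m from the base axis. Payload 7 kg.
Tool frame: the origin (TCP) lies at the very end of the fingers, on their centre line; the grasp point (between the pads) lies 19 mm behind it; z points along the fingers, y is the direction in which the jaws open and shut (so a half turn about z gives the same grasp; the last joint's range is limited). The gripper opens to 88 mm and grips with 3 to 60 N. Pads are 19 mm wide; open, the fingers measure 130 mm over their backs; the gripper's body (78 mm by 193 mm) begins 47 mm behind the grasp point.
Start: joints at [-47.149, 20.546, 0.682, 0, -70.136, -16.507], TCP at [0.3, -0.605, 0.227] pointing down, gripper open.
Joint ranges: [-176.03, 176.03], [-82.01, 121.73], [-58.28, 71.71], [-173.87, 95.51], [-174.79, -0.11], [-173.66, 173.66]. Speed limits (degrees/s): [136.94, 136.94, 172.46, 180, 180, 180].

### API

Orientations are given as [roll, pitch, yaw] about the fixed x, y, z axes, in that order (R = Rz(yaw) Ry(pitch) Rx(roll)).
In Python, from plant import ctrl, snapshot, workorder gives the robot as it stands. The module is installed in compiled form; this text tells all that it offers.
- The arm moves only by the shell command python3 -m creep 'ROWS'. ROWS is JSON, a list of rows, each a list of 5 numbers: the shift along the tool's x, y, z scaled (see below), then the turn about the tool's z scaled (see below), then the finger opening in mm, from 0 to 87.6. A call has exactly 8 rows; each row is the pose to reach, as a shift and turn from the pose commanded when the call began, along the tool's axes at that moment, turning the shorter way round; what a row does not reach only later rows make up. The controller multiplies each number of a shift by 0.1 m and each number of a turn by 180 degrees. A row lasts 1/12 s, in which the tool goes at most 41.7 mm and 7.16 degrees, less where a joint would pass 70% of its speed; a pose out of reach is approached as far as the arm can. A call with a number of a shift or a turn outside -1 to 1 is refused whole. A call with a gripper value outside its range is refused whole. The fingers move at their own pace and stop on an object; the grip force is fixed at half the most. Time passes only in rows, so rows that repeat a pose let the fingers close, or fill a call up. It gives the time, the measured TCP pose, the force and the opening at its end, in the units of the state.
- ctrl.get_obs(): the state, without advancing time (a new reading comes with each control period).
- snapshot(name): name is "scene" or "top" or "wrist"; returns a dict with "img" (480x640x3 uint8, blue, green, red), "camera_matrix" (3x3 intrinsics, pixels), "xyz" and "rotation" of the camera in the world. Camera axes: x right, y up, looking along -z (the intrinsics and any distortion apply to the point x, -y, -z); pixel columns grow to the right and rows downward; lengths in m; the calibration is good to about 2 mm. A picture is of the moment at which its call begins. There is no depth.
- workorder.close_job(): hands the job in, once; it reports no verdict.
The state is a dict: "clock": time; "joint_pos": joint angles; "qvel": joint speeds; "tau": joint torques, N m; "tool_pos": TCP position; "orientation": TCP orientation; "force": force on the tool from outside, world axes, zero at the start; "moment": the same for the moment, N m; "opening": finger opening in m.
Only numpy, scipy, OpenCV 4.12 (cv2) and the standard library are available. Lean on these libraries where they do the work, as an engineer would, in place of code of your own. Each camera call takes 0.05 s, during which the arm holds its last target.

### The job

Refill the parrot's clear foraging tube: put every puck from the cork mat into it, unclip the blue-handled ramrod by lifting it off its rail against the sprung catch, and with the rod push all the pucks down until they sit tight on one another on the tube's floor, finishing with a firm press of about one and a half kilograms on the full stack. Then clip the rod back on its rail, flange fully down past the catch, close the mouth with the red-knobbed wooden stopper so that its disc sits flat on the rim, and leave the green cup, the bell and the red knot toy where they are.

Things in the scene. Friction and masses are not known exactly. Their poses are not given: they have to be found in the camera images.
- tube: Fixed upright square tube of clear acrylic, yellow funnel mouth, on a 100 x 100 x 8 mm wooden foot; origin at the centre of the foot's underside, z up. Bore 34 x 34 mm, walls 4 mm. Bore floor 8 mm, end of the straight bore 140 mm, funnel rim 152 mm above the origin; the funnel opens to 50 x 50 mm (about 56 mm outside).
- tube_floor (a point): centre of the bore's floor, 8 mm above the tube's origin
- tube_mouth (a point): centre of the funnel's rim plane, 152 mm above the tube's origin
- tube_tongue (a point): Orange sprung tongue on the tube's own +x side; this point is the top of its face, 70 mm above the tube's origin. It stands 4 mm into the bore from the floor to here, with a lead-in slope up to 82 mm. A dropped puck rests on the slope; from there the stack must be pushed down against friction (3 to 9 N) and stays where it is left.
- rack: Fixed stand with an aluminium rail frame on top, 55 x 118 mm in plan, on a 90 x 120 x 6 mm foot; origin at the centre of the foot's underside, z up. The frame has a 31 x 31 mm square through opening in its centre; its top, 130 mm above the origin, carries the ramrod's flange.
- rack_seat (a point): centre of the opening at the frame's top, 130 mm above the rack's origin; the underside of the rod's flange rests here when hung
- rack_catch (a point): Spring-loaded orange roller, radius 8 mm, on the rack's own +y side, this point 13 mm above the frame's top (roller top 21 mm, black housing top 20 mm above it). It reaches 3 mm over the hanging rod's flange and gives way to straight lifting with 8 to 14 N. Going back, push the flange down past it with a like force; it then drops onto the frame.
- rod: Ramrod, 184 mm long, 0.11 to 0.18 kg, at the start hanging upright in the rack. Origin at the centre of its lower tip, z up along the rod. Wooden shaft diameter 25 mm from 0 to 120 mm, blue flange diameter 40 mm from 120 to 126 mm, blue round handle diameter 26 mm from 126 to 184 mm. Round: any grip yaw will do.
- rod_flange (a point): centre of the underside of the rod's flange, 120 mm above the tip
- rod_handle (a point): point on the rod's axis 166 mm above the tip (18 mm below the handle's top), where the handle is to be gripped: fingertips then clear the roller and its housing
- stopper: Loose wooden stopper, 60 g, standing upright on the shelf at the start; origin at the centre of its underside, z up. Plug diameter 28 mm from 0 to 14 mm, disc diameter 60 mm from 14 to 20 mm, red round knob diameter 24 mm from 20 to 46 mm (its grip).
- stopper_seat (a point): centre of the underside of the stopper's disc, 14 mm above its origin; it comes to lie on the funnel's rim plane
- mat: Fixed cork mat 220 x 220 x 2 mm on which the pucks stand at the start; origin at the centre of its underside
- puck1_center (a point): Centre of the red chew puck: a loose dyed wooden disc, diameter 32 mm, height 18 mm, 20 g, lying flat on the mat at the start. May be absent from a run (2 to 4 pucks are present).
- puck2_center (a point): Centre of the green chew puck: a loose dyed wooden disc, diameter 32 mm, height 18 mm, 20 g, lying flat on the mat at the start. May be absent from a run (2 to 4 pucks are present).
- puck3_center (a point): Centre of the yellow chew puck: a loose dyed wooden disc, diameter 32 mm, height 18 mm, 20 g, lying flat on the mat at the start. May be absent from a run (2 to 4 pucks are present).
- puck4_center (a point): Centre of the blue chew puck: a loose dyed wooden disc, diameter 32 mm, height 18 mm, 20 g, lying flat on the mat at the start. May be absent from a run (2 to 4 pucks are present).
- cup: Bystander: loose green ceramic cup, rim diameter 72 mm, 70 mm tall, origin at the centre of its underside
- bell: Bystander: loose steel bell, diameter 56 mm, 49 mm tall, origin at the centre of its underside
- knot_toy: Bystander: loose red wooden knot toy, a cross of blocks 66 x 66 x 40 mm, origin at the centre of its underside
- puck1: the same puck (puck1); origin at the centre of the face it lay on at the start
- puck2: the same puck (puck2); origin at the centre of the face it lay on at the start
- puck3: the same puck (puck3); origin at the centre of the face it lay on at the start
- puck4: the same puck (puck4); origin at the centre of the face it lay on at the start

How it is judged (in metres and radians):
On the way, in this order (a step that is already met when the one before it is completed fails the run):
1. the ramrod is lifted off its rail, at least 40 mm up, past the catch (z of rod_flange in the frame of rack_seat above 0.04 m), for 0.2 s.
2. with every present puck stacked tight on the tube's floor, the rod presses on a puck with more than 10 N for 0.2 s (horizontal distance between each of puck1_center, puck2_center, puck3_center, puck4_center and tube_floor below 0.009 m and (z of puck1_center in the frame of tube_floor between 0.006 and 0.012 m or z of puck1_center in the frame of tube_floor between 0.024 and 0.03 m or z of puck1_center in the frame of tube_floor between 0.042 and 0.048 m or z of puck1_center in the frame of tube_floor between 0.06 and 0.066 m) and (z of puck2_center in the frame of tube_floor between 0.006 and 0.012 m or z of puck2_center in the frame of tube_floor between 0.024 and 0.03 m or z of puck2_center in the frame of tube_floor between 0.042 and 0.048 m or z of puck2_center in the frame of tube_floor between 0.06 and 0.066 m) and (z of puck3_center in the frame of tube_floor between 0.006 and 0.012 m or z of puck3_center in the frame of tube_floor between 0.024 and 0.03 m or z of puck3_center in the frame of tube_floor between 0.042 and 0.048 m or z of puck3_center in the frame of tube_floor between 0.06 and 0.066 m) and (z of puck4_center in the frame of tube_floor between 0.006 and 0.012 m or z of puck4_center in the frame of tube_floor between 0.024 and 0.03 m or z of puck4_center in the frame of tube_floor between 0.042 and 0.048 m or z of puck4_center in the frame of tube_floor between 0.06 and 0.066 m) and (z of puck1_center in the frame of tube_floor between 0.006 and 0.012 m or z of puck2_center in the frame of tube_floor between 0.006 and 0.012 m or z of puck3_center in the frame of tube_floor between 0.006 and 0.012 m or z of puck4_center in the frame of tube_floor between 0.006 and 0.012 m) and (z of each of puck1_center, puck2_center, puck3_center, puck4_center in the frame of tube_floor below 0.036 m or z of puck1_center in the frame of tube_floor between 0.024 and 0.03 m or z of puck2_center in the frame of tube_floor between 0.024 and 0.03 m or z of puck3_center in the frame of tube_floor between 0.024 and 0.03 m or z of puck4_center in the frame of tube_floor between 0.024 and 0.03 m) and (z of each of puck1_center, puck2_center, puck3_center, puck4_center in the frame of tube_floor below 0.054 m or z of puck1_center in the frame of tube_floor between 0.042 and 0.048 m or z of puck2_center in the frame of tube_floor between 0.042 and 0.048 m or z of puck3_center in the frame of tube_floor between 0.042 and 0.048 m or z of puck4_center in the frame of tube_floor between 0.042 and 0.048 m) and (contact force between rod and puck1 above 10 N or contact force between rod and puck2 above 10 N or contact force between rod and puck3 above 10 N or contact force between rod and puck4 above 10 N)), for 0.2 s.
At the end, for the whole second after the job is handed in: Every present puck is in the tube, stacked from its floor without gaps (centres within 3 mm of tight height); the rod hangs upright, flange within 4 mm of the frame top; the stopper's disc lies within 4 mm of the rim, 8 mm of its centre; cup, bell and knot toy within 30 mm of their start (horizontal distance between each of puck1_center, puck2_center, puck3_center, puck4_center and tube_floor below 0.009 m and (z of puck1_center in the frame of tube_floor between 0.006 and 0.012 m or z of puck1_center in the frame of tube_floor between 0.024 and 0.03 m or z of puck1_center in the frame of tube_floor between 0.042 and 0.048 m or z of puck1_center in the frame of tube_floor between 0.06 and 0.066 m) and (z of puck2_center in the frame of tube_floor between 0.006 and 0.012 m or z of puck2_center in the frame of tube_floor between 0.024 and 0.03 m or z of puck2_center in the frame of tube_floor between 0.042 and 0.048 m or z of puck2_center in the frame of tube_floor between 0.06 and 0.066 m) and (z of puck3_center in the frame of tube_floor between 0.006 and 0.012 m or z of puck3_center in the frame of tube_floor between 0.024 and 0.03 m or z of puck3_center in the frame of tube_floor between 0.042 and 0.048 m or z of puck3_center in the frame of tube_floor between 0.06 and 0.066 m) and (z of puck4_center in the frame of tube_floor between 0.006 and 0.012 m or z of puck4_center in the frame of tube_floor between 0.024 and 0.03 m or z of puck4_center in the frame of tube_floor between 0.042 and 0.048 m or z of puck4_center in the frame of tube_floor between 0.06 and 0.066 m) and (z of puck1_center in the frame of tube_floor between 0.006 and 0.012 m or z of puck2_center in the frame of tube_floor between 0.006 and 0.012 m or z of puck3_center in the frame of tube_floor between 0.006 and 0.012 m or z of puck4_center in the frame of tube_floor between 0.006 and 0.012 m) and (z of each of puck1_center, puck2_center, puck3_center, puck4_center in the frame of tube_floor below 0.036 m or z of puck1_center in the frame of tube_floor between 0.024 and 0.03 m or z of puck2_center in the frame of tube_floor between 0.024 and 0.03 m or z of puck3_center in the frame of tube_floor between 0.024 and 0.03 m or z of puck4_center in the frame of tube_floor between 0.024 and 0.03 m) and (z of each of puck1_center, puck2_center, puck3_center, puck4_center in the frame of tube_floor below 0.054 m or z of puck1_center in the frame of tube_floor between 0.042 and 0.048 m or z of puck2_center in the frame of tube_floor between 0.042 and 0.048 m or z of puck3_center in the frame of tube_floor between 0.042 and 0.048 m or z of puck4_center in the frame of tube_floor between 0.042 and 0.048 m) and horizontal distance between rod_flange and rack_seat below 0.008 m and z of rod_flange in the frame of rack_seat between -0.004 and 0.004 m and angle between rod's own z axis and vertical below 0.1 rad and linear speed of each of rod, stopper below 0.02 m/s and horizontal distance between stopper_seat and tube_mouth below 0.008 m and z of stopper_seat in the frame of tube_mouth between -0.004 and 0.004 m and angle between stopper's own z axis and vertical below 0.12 rad and distance of each of cup, bell, knot_toy from where it was at the start of the episode below 0.03 m); the robot touches nothing.
It fails at once if the green cup is moved more than 30 mm or tipped (distance of cup from where it was at the start of the episode above 0.03 m or angle between cup's own z axis and vertical above 0.5 rad).
It fails at once if the bell is moved more than 30 mm or tipped (distance of bell from where it was at the start of the episode above 0.03 m or angle between bell's own z axis and vertical above 0.5 rad).
It fails at once if the red knot toy is moved more than 30 mm or tipped (distance of knot_toy from where it was at the start of the episode above 0.03 m or angle between knot_toy's own z axis and vertical above 0.5 rad).
Of puck1, puck2, puck3, puck4 only 2 to 4 are there at a start; the rules pass over those that are not, and their reading is None.
At some moment in a run one of puck1, puck2, puck3, puck4 may be knocked a few centimetres aside while the robot is not near it.
It also fails if it takes over 208 s, if anything falls off the work surface, if the arm or the gripper's body presses on something with over 40 N, if the wrist force passes 120 N, or if a joint passes its speed limit or range.

## Working session

There is one attempt and no reset: what is moved stays moved. The work goes in short steps, Python scripts to look and compute and a shell command to move; the robot and the scene stay as the last step left them, time stands still between calls to the robot, and variables do not carry over. Pictures are saved under pics/ and viewed, and the job is handed in when it is done.

```bash
mkdir -p pics; ls
python3 - <<'E'
from plant import ctrl,snapshot
import cv2
print(ctrl.get_obs())
for n in("scene","top","wrist"):
    s=snapshot(n);cv2.imwrite(f"pics/{n}0.png",s["img"]);print(n,s["camera_matrix"],s["xyz"],s["rotation"],s.keys())
E
```

```text
pics
{'clock': 0.0, 'joint_pos': array([-4.71494228e+01,  2.05922996e+01,  6.32751286e-01, -2.13209908e-02,
       -7.01353801e+01, -1.65079150e+01]), 'qvel': array([-0.01800224, -0.03413799, -0.03211868, -0.02609321, -0.091272  ,
       -0.06185228]), 'tau': array([-2.41793219e-03, -5.82719028e+01,  2.93055797e+01,  6.99740231e+00,
        6.90367728e-03, -1.02625756e-04]), 'tool_pos': array([ 0.29929262, -0.60446233,  0.22560139]), 'orientation': array([ 1.79903289e+02, -7.75977998e-03, -1.53664593e+02]), 'force': array([-0.44283542, -0.58254682,  0.26414545]), 'moment': array([ 0.01048509,  0.00881086, -0.01617482]), 'opening': 0.08760951019613107}
scene [[548.46599738   0.         321.70563785]
 [  0.         548.46599738 229.11189657]
 [  0.           0.           1.        ]] [1.32104544 0.18470067 0.93670165] [ 41.50439571  -0.80647386 103.1108255 ] dict_keys(['img', 'camera_matrix', 'xyz', 'rotation'])
top [[488.84046035   0.         320.36157862]
 [  0.         488.84046035 235.77448511]
 [  0.           0.           1.        ]] [0.47880804 0.01898974 0.97986458] [  8.9991429    0.90341853 -90.44149181] dict_keys(['img', 'camera_matrix', 'xyz', 'rotation'])
wrist [[335.41303465   0.         322.20070152]
 [  0.         335.41303465 238.29258861]
 [  0.           0.           1.        ]] [ 0.23196799 -0.63631545  0.38526968] [-1.61714453e+01 -6.91501633e-02  1.16333635e+02] dict_keys(['img', 'camera_matrix', 'xyz', 'rotation'])
```

View pics/scene0.png

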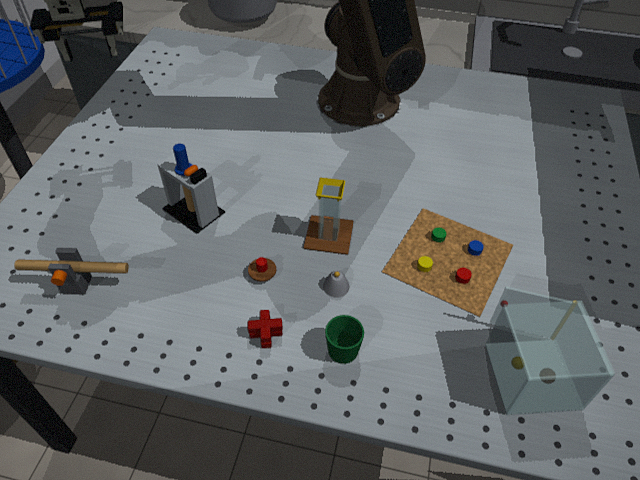

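View pics/top0.png

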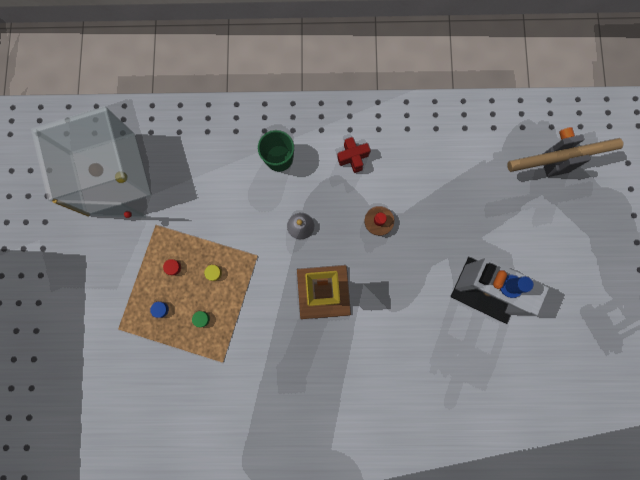

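View pics/wrist0.png

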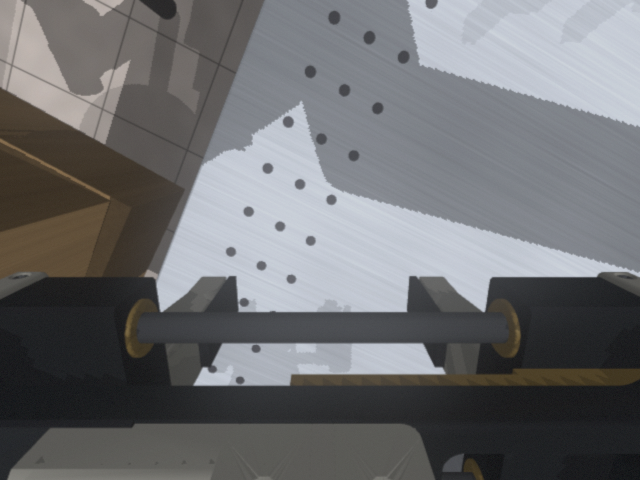

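```bash
cat > h.py <<'E'
import numpy as np,cv2
from scipy.spatial.transform import Rotation as R
from plant import ctrl,snapshot
def shot(n,save=None):
    s=snapshot(n)
    if save: cv2.imwrite("pics/"+save+".png",s["img"])
    return s
def ray(s,uv):
    K=s["camera_matrix"];u,v=uv
    d=np.array([(u-K[0,2])/K[0,0],-(v-K[1,2])/K[1,1],-1])
    return np.array(s["xyz"]),R.from_euler('xyz',s["rotation"],degrees=True).as_matrix()@d
def plane(s,uv,z):
    o,d=ray(s,uv);return (o+d*(z-o[2])/d[2])
def tri(s1,a,s2,b):
    o,d=ray(s1,a);p,e=ray(s2,b)
    d/=np.linalg.norm(d);e/=np.linalg.norm(e)
    t=np.linalg.lstsq(np.c_[d,-e],p-o,rcond=None)[0]
    x=o+t[0]*d;y=p+t[1]*e
    return (x+y)/2,np.linalg.norm(x-y)
def proj(s,P):
    M=R.from_euler('xyz',s["rotation"],degrees=True).as_matrix()
    c=M.T@(np.array(P)-s["xyz"]);K=s["camera_matrix"]
    return K[0,0]*c[0]/-c[2]+K[0,2],-K[1,1]*c[1]/-c[2]+K[1,2]
HS={'red':[(0,8),(170,180)],'green':[(50,85)],'yellow':[(24,34)],'blue':[(105,125)],'orange':[(9,18)]}
def blobs(s,col,amin=25,smin=150,vmin=60):
    h=cv2.cvtColor(s["img"],cv2.COLOR_BGR2HSV);m=0
    for a,b in HS[col]: m=m|cv2.inRange(h,(a,smin,vmin),(b,255,255))
    n,l,st,c=cv2.connectedComponentsWithStats(m)
    return [(c[i].round(1),st[i].tolist()) for i in range(1,n) if st[i][4]>=amin]
E
python3 - <<'E'
from h import *
for n in("top","scene"):
    s=shot(n)
    for c in HS:
        for b in blobs(s,c): print(n,c,b[0],b[1],plane(s,b[0],.020).round(4))
E
```

```text
top red [353.  153.1] [338, 138, 32, 34, 522] [ 0.8011 -0.035   0.02  ]
top red [127.  214.2] [124, 212, 7, 6, 33] [0.6789 0.4223 0.02  ]
top red [379.8 218.4] [374, 212, 13, 14, 143] [ 0.6648 -0.0859  0.02  ]
top red [170.6 266.6] [163, 259, 16, 16, 209] [0.5722 0.3297 0.02  ]
top yellow [212.2 272.4] [204, 265, 17, 16, 213] [0.56   0.2468 0.02  ]
top yellow [322.3 287.9] [306, 271, 34, 34, 587] [0.5277 0.03   0.02  ]
top blue [516.1 285.7] [501, 275, 32, 23, 494] [ 0.5288 -0.3469  0.02  ]
top blue [158.1 309.2] [151, 302, 15, 15, 189] [0.4891 0.3509 0.02  ]
top orange [566.4 132.8] [560, 128, 14, 11, 113] [ 0.8385 -0.4706  0.02  ]
top orange [499.5 279.1] [493, 271, 14, 18, 157] [ 0.5419 -0.3156  0.02  ]
top orange [322.  282.7] [317, 281, 11, 5, 42] [0.5379 0.0305 0.02  ]
scene red [261.7 264.4] [256, 257, 12, 16, 143] [ 0.655  -0.0871  0.02  ]
scene red [463.8 274.7] [456, 267, 16, 17, 180] [0.5809 0.3303 0.02  ]
scene red [264.8 326.5] [248, 310, 34, 37, 623] [ 0.7981 -0.0364  0.02  ]
scene green [439.3 232.9] [433, 228, 13, 13, 116] [0.4764 0.2702 0.02  ]
scene green [343.4 334.7] [326, 315, 38, 34, 204] [0.7802 0.1145 0.02  ]
scene yellow [329.8 186.8] [316, 178, 29, 23, 301] [0.3915 0.0014 0.02  ]
scene yellow [424.7 263.5] [417, 256, 16, 16, 198] [0.5707 0.2476 0.02  ]
scene blue [17.2 54. ] [0, 19, 44, 74, 2070] [ 0.0529 -1.0562  0.02  ]
scene blue [181.2 158.3] [173, 144, 19, 31, 294] [ 0.3814 -0.3825  0.02  ]
scene blue [475.9 247. ] [469, 241, 14, 14, 149] [0.4984 0.3516 0.02  ]
scene orange [190.8 170. ] [185, 165, 13, 11, 88] [ 0.4161 -0.3428  0.02  ]
scene orange [314.1 218.5] [310, 216, 8, 7, 39] [ 0.5008 -0.0108  0.02  ]
scene orange [332.9 239.9] [304, 219, 49, 35, 713] [0.5529 0.0443 0.02  ]
scene orange [263.  271.6] [248, 259, 28, 22, 290] [ 0.6725 -0.0788  0.02  ]
scene orange [ 58.6 277.2] [51, 270, 16, 16, 188] [ 0.7857 -0.4817  0.02  ]
```

Run:
```python
import cv2,numpy as np
t=cv2.imread('pics/top0.png');s=cv2.imread('pics/scene0.png')
a=cv2.resize(t[250:330,280:390],None,fx=4,fy=4,interpolation=cv2.INTER_CUBIC)
b=cv2.resize(t[250:330,445:555],None,fx=4,fy=4,interpolation=cv2.INTER_CUBIC)
c=cv2.resize(s[170:260,285:365],(440,495) and None,fx=4,fy=4,interpolation=cv2.INTER_CUBIC)
d=cv2.resize(s[140:230,150:230],None,fx=4,fy=4,interpolation=cv2.INTER_CUBIC)
cv2.imwrite('pics/z1.png',np.hstack([a[:320,:390],b[:320,:400]]));cv2.imwrite('pics/z2.png',np.hstack([c,d]))
```

```text
(no output)
```

View pics/z1.png

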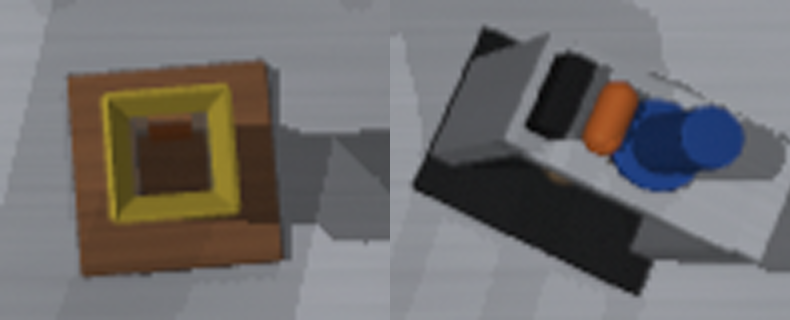

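View pics/z2.png

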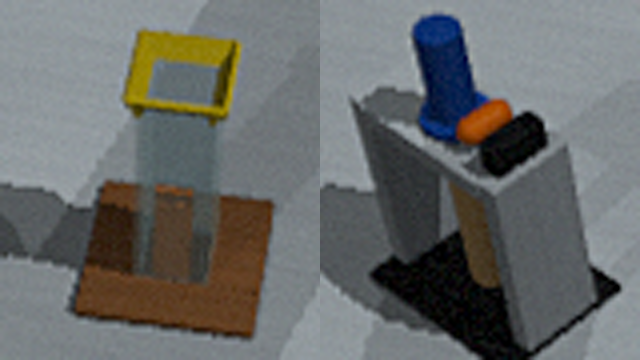

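Run:
```python
from h import *
t=shot("top");s=shot("scene")
print("mouth",plane(t,(322.8,288.2),.152),plane(s,(331.2,188.4),.152),tri(t,(322.8,288.2),s,(331.2,188.4)))
print("handle",plane(t,(525.5,284.2),.194),plane(s,(179.5,146.5),.194),tri(t,(525.5,284.2),s,(179.5,146.5)))
print("stopper knob",plane(t,(379.8,218.4),.044),plane(s,(261.7,262),.040))
h=cv2.cvtColor(t["img"],cv2.COLOR_BGR2HSV)
for n,c,z in(("red",(170.6,266.6),.018),("yellow",(212.2,272.4),.018),("blue",(158.1,309.2),.018),("green",(200.6,319),.018)): print(n,plane(t,c,z),h[int(c[1]),int(c[0])])
for n in("red",463.8,273),("yellow",424.7,262),("blue",475.9,245.5),("green",439.3,232):print(n[0],plane(s,n[1:],.018))
```

```text
mouth [0.52049493 0.02761145 0.152     ] [0.52927232 0.0315769  0.152     ] (array([0.5207208 , 0.02879205, 0.14331452]), np.float64(0.002220929646744518))
handle [ 0.52197752 -0.29562212  0.194     ] [ 0.52616341 -0.29266709  0.194     ] (array([ 0.52198144, -0.29613184,  0.19027055]), np.float64(0.001861740635499321))
stopper knob [ 0.66019417 -0.08331906  0.044     ] [ 0.66350843 -0.08298663  0.04      ]
red [0.57243257 0.33035662 0.018     ] [  0 192 153]
yellow [0.56017977 0.24728549 0.018     ] [ 29 170 170]
blue [0.48908352 0.35155132 0.018     ] [110 182 143]
green [0.46955013 0.26750341 0.018     ] [ 68 148 121]
red [0.57480969 0.33037245 0.018     ]
yellow [0.56499508 0.24730015 0.018     ]
blue [0.49226235 0.35179205 0.018     ]
green [0.47187096 0.27014133 0.018     ]
```

```bash
cat > go.py <<'E'
# print tool-frame shift (units of call) from current measured TCP to world target
import sys
from h import *
o=ctrl.get_obs();p=np.array(o["tool_pos"]);e=o["orientation"]
print("t %.1f"%o["clock"],"tcp",p.round(4),"ori",np.round(e,2),"F",np.round(o["force"],1),"open",round(o["opening"]*1000,1))
if len(sys.argv)>3:
    T=np.array([float(a) for a in sys.argv[1:4]])
    yaw=float(sys.argv[4]) if len(sys.argv)>4 else e[2]
    M=R.from_euler('xyz',[180,0,e[2]],degrees=True).as_matrix()
    dy=(yaw-e[2]+180)%360-180
    print("units",(M.T@(T-p)/.1).round(3),"turn",round(-dy/180,4))
E
python3 -m creep '[[-0.05,0.1,-0.05,-0.04,87.6],[-0.15,0.25,-0.1,-0.08,87.6],[-0.3,0.4,-0.2,-0.12,87.6],[-0.5,0.6,-0.2,-0.16,87.6],[-0.7,0.8,-0.2,-0.2,87.6],[-0.8,0.9,-0.2,-0.24,87.6],[-0.9,1,-0.2,-0.28,87.6],[-0.9,1,-0.2,-0.318,87.6]]'
python3 go.py 0.4696 0.2675 0.25 -90
```

```text
clock: 1.02
tool_pos: [0.3365, -0.4734, 0.2472]
orientation: [-179.9, -0.0, -96.0]
force: [0.3, -0.4, -0.3]
opening: 0.0874
t 1.0 tcp [ 0.3365 -0.4734  0.2472] ori [-179.94   -0.    -95.97] F [ 0.3 -0.4 -0.3] open 87.4
units [-7.507 -0.553 -0.028] turn -0.0332
```

```bash
python3 -m creep '[[-0.1,-0.1,0,-0.0332,87.6],[-0.3,-0.25,0,-0.0332,87.6],[-0.6,-0.4,0,-0.0332,87.6],[-1,-0.5,0,-0.0332,87.6],[-1,-0.5,0,-0.0332,87.6],[-1,-0.5,0,-0.0332,87.6],[-1,-0.5,0,-0.0332,87.6],[-1,-0.5,0,-0.0332,87.6]]' | head -3
python3 -m creep '[[-0.3,-0.05,0,0,87.6],[-0.6,-0.2,0,0,87.6],[-1,-0.4,0,0,87.6],[-1,-0.6,0,0,87.6],[-1,-0.8,0,0,87.6],[-1,-0.8,0,0,87.6],[-1,-0.8,0,0,87.6],[-1,-0.8,0,0,87.6]]' | head -3
python3 go.py 0.4696 0.2675 0.25 -90
```

```text
clock: 1.68
tool_pos: [0.3964, -0.3821, 0.2466]
orientation: [-180.0, -0.0, -90.5]
clock: 2.35
tool_pos: [0.4767, -0.283, 0.2461]
orientation: [179.9, 0.0, -90.5]
t 2.4 tcp [ 0.4767 -0.283   0.2461] ori [ 1.7993e+02  1.0000e-02 -9.0520e+01] F [-0.6 -0.9 -0.9] open 87.7
units [-5.504  0.121 -0.039] turn -0.0029
```

```bash
python3 -m creep '[[-0.3,0,0,0,87.6],[-0.6,0,0,0,87.6],[-1,0,0,0,87.6],[-1,0,0,0,87.6],[-1,0,0,0,87.6],[-1,0,0,0,87.6],[-1,0,0,0,87.6],[-1,0,0,0,87.6]]' | head -1
python3 -m creep '[[-0.3,0,0,0,87.6],[-0.6,0,0,0,87.6],[-1,-0.1,0,0,87.6],[-1,-0.2,0,0,87.6],[-1,-0.2,0,0,87.6],[-1,-0.2,0,0,87.6],[-1,-0.2,0,0,87.6],[-1,-0.2,0,0,87.6]]' | head -1
python3 -m creep '[[-0.3,0,0,0,87.6],[-0.6,0,0,0,87.6],[-0.8,-0.1,0,0,87.6],[-0.8,-0.2,0,0,87.6],[-0.8,-0.2,0,0,87.6],[-0.8,-0.2,0,0,87.6],[-0.8,-0.2,0,0,87.6],[-0.8,-0.2,0,0,87.6]]' | head -1
python3 -c "
from h import *
s=shot('wrist','w1');print(s['xyz'],s['rotation'],proj(s,(.52,.0276,.152)))"
python3 go.py
```

```text
clock: 3.02
clock: 3.68
clock: 4.35
[ 0.51826871 -0.07684155  0.40605608] [-1.61441984e+01  2.02842878e-02  1.79472359e+02] (np.float64(321.3661371722102), np.float64(274.7620481742691))
t 4.4 tcp [ 0.5191 -0.0034  0.2466] ori [179.99   0.   -90.51] F [ 0.  -0.6  0.1] open 87.9
```

View pics/w1.png

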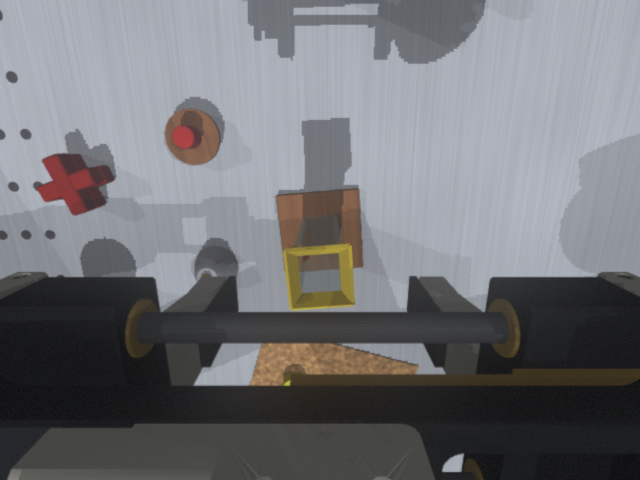

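```bash
python3 -c "
from h import *
s=shot('wrist')
print([b for b in blobs(s,'yellow',smin=120)])
print(plane(s,(320,276.3),.152))
im=s['img'][150:320,150:380];cv2.imwrite('pics/w1z.png',cv2.resize(im,None,fx=3,fy=3,interpolation=cv2.INTER_CUBIC))"
```

```text
[(array([319.5, 278.1]), [284, 243, 70, 67, 2512]), (array([287.3, 380.5]), [283, 372, 10, 14, 61])]
[0.52120543 0.02910434 0.152     ]
```

View pics/w1z.png

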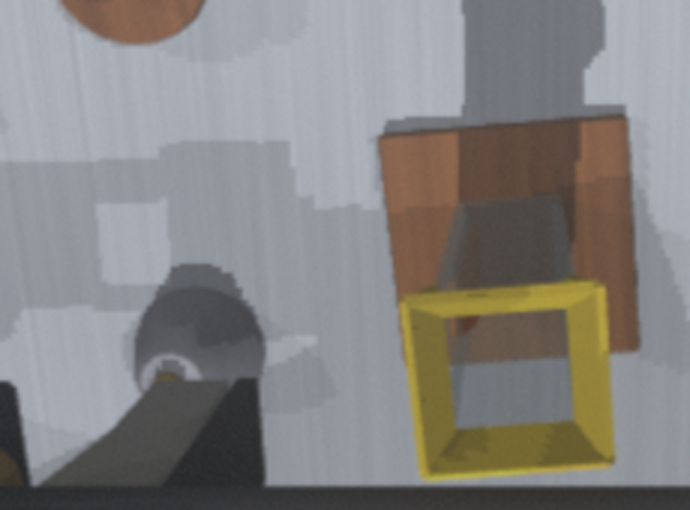

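```bash
for i in 1 2 3; do python3 -m creep '[[-0.3,0,0,0,60],[-0.6,0,0,0,60],[-1,0,0,0,60],[-1,0,0,0,60],[-1,0,0,0,60],[-1,0,0,0,60],[-1,0,0,0,60],[-1,0,0,0,60]]' | head -1; done
python3 -m creep '[[-0.3,0,0,0,60],[-0.6,0,0,0,60],[-0.9,0,0,0,60],[-0.9,0,0,0,60],[-0.9,0,0,0,60],[-0.9,0,0,0,60],[-0.9,0,0,0,60],[-0.9,0,0,0,60]]' | head -1
python3 -c "
from h import *
s=shot('wrist','w2')
for c in ('red','green','yellow','blue'):
  for b in blobs(s,c,80,smin=110,vmin=40): print(c,b,plane(s,b[0],.018))"
python3 go.py
```

```text
clock: 5.12
clock: 5.78
clock: 6.45
clock: 7.12
red (array([277.4, 158.7]), [264, 145, 28, 29, 651]) [0.57296473 0.33173213 0.018     ]
red (array([180. , 233.5]), [175, 228, 12, 11, 98]) [0.69403385 0.41823033 0.018     ]
green (array([369.7,  99.9]), [357, 86, 27, 29, 615]) [0.4707067  0.27093048 0.018     ]
yellow (array([285. ,  79.1]), [271, 63, 29, 33, 760]) [0.56112468 0.24961627 0.018     ]
yellow (array([127.1, 253.5]), [119, 246, 18, 16, 192]) [0.76196301 0.44300948 0.018     ]
blue (array([351. , 177.5]), [338, 165, 27, 26, 555]) [0.48959626 0.35344582 0.018     ]
t 7.2 tcp [0.5228 0.3866 0.2471] ori [-1.7998e+02  2.0000e-02 -9.0490e+01] F [0.5 0.2 0.3] open 59.9
```

View pics/w2.png

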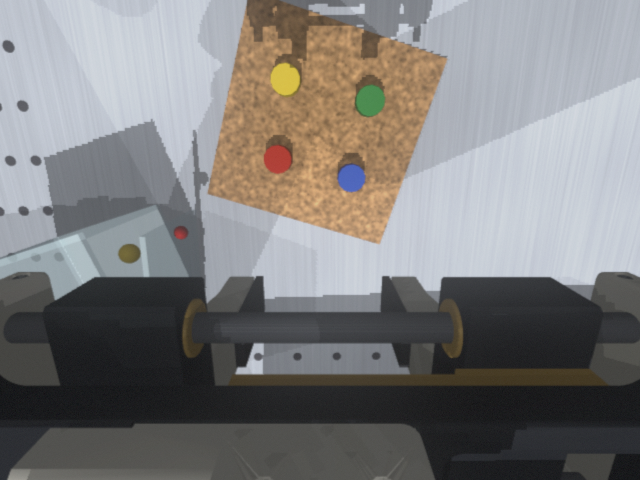

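```bash
python3 go.py 0.489 0.3525 0.010 -90
python3 -m creep '[[0.1,0.1,0.1,-0.003,55],[0.25,0.25,0.3,-0.003,55],[0.34,0.33,0.6,-0.003,55],[0.34,0.335,0.9,-0.003,55],[0.34,0.335,1,-0.003,55],[0.34,0.335,1,-0.003,55],[0.34,0.335,1,-0.003,55],[0.34,0.335,1,-0.003,55]]'|head -2
python3 -m creep '[[0,0,0.1,0,55],[0,0,0.3,0,55],[0,0,0.5,0,55],[0,0,0.7,0,55],[0,0,0.85,0,55],[0,0,0.9,0,55],[0,0,0.9,0,55],[0,0,0.9,0,55]]'|head -2
python3 go.py 0.489 0.3525 0.010 -90
```

```text
t 7.2 tcp [0.5228 0.3866 0.2471] ori [-1.7998e+02  2.0000e-02 -9.0490e+01] F [0.5 0.2 0.3] open 59.9
units [0.344 0.335 2.371] turn -0.0027
clock: 7.83
tool_pos: [0.49, 0.3547, 0.1484]
clock: 8.5
tool_pos: [0.4893, 0.3543, 0.0572]
t 8.5 tcp [0.4893 0.3543 0.0572] ori [-1.7996e+02  3.0000e-02 -8.9880e+01] F [-0.  -0.   0.5] open 54.6
units [0.018 0.003 0.472] turn 0.0007
```

```bash
python3 -m creep '[[0.01,0,0.1,0,55],[0.01,0,0.2,0,55],[0.01,0,0.3,0,55],[0.01,0,0.4,0,55],[0.01,0,0.45,0,55],[0.01,0,0.47,0,55],[0.01,0,0.47,0,55],[0.01,0,0.47,0,55]]'
python3 -m creep '[[0,0,0,0,40],[0,0,0,0,30],[0,0,0,0,25],[0,0,0,0,25],[0,0,0,0,25],[0,0,0,0,25],[0,0,0,0,25],[0,0,0,0,25]]'
```

```text
clock: 9.17
tool_pos: [0.4889, 0.3529, 0.0095]
orientation: [-180.0, -0.0, -89.9]
force: [-0.0, -0.4, 0.3]
opening: 0.0551
clock: 9.83
tool_pos: [0.4889, 0.3529, 0.0098]
orientation: [-180.0, 0.0, -89.9]
force: [-0.9, 0.6, 4.2]
opening: 0.0309
```

```bash
python3 -m creep '[[0,0,-0.1,0,25],[0,0,-0.25,0,25],[0,0,-0.4,0,25],[0,0,-0.6,0,25],[0,0,-0.8,0,25],[0,0,-0.95,0,25],[0,0,-1,0,25],[0,0,-1,0,25]]'|head -6
python3 -m creep '[[0.1,0,-0.1,0,25],[0.2,0,-0.25,0,25],[0.35,0,-0.4,0,25],[0.5,0,-0.6,0,25],[0.65,-0.1,-0.8,0,25],[0.8,-0.2,-0.95,0,25],[0.95,-0.3,-1,0,25],[1,-0.32,-1,0,25]]'|head -2
python3 -m creep '[[0.15,0,0,0,25],[0.3,0,0,0,25],[0.45,0,0,0,25],[0.6,0,0,0,25],[0.75,0,0,0,25],[0.9,0,0,0,25],[1,0,0,0,25],[1,0,0,0,25]]'|head -2
python3 -m creep '[[0.15,0,0,0,25],[0.3,0,0,0,25],[0.45,0,0,0,25],[0.6,0,0,0,25],[0.75,0,0,0,25],[0.9,0,0,0,25],[1,0,0,0,25],[1,0,0,0,25]]'
python3 go.py 0.521 0.0285 0.185 -90
```

```text
clock: 10.5
tool_pos: [0.4894, 0.3534, 0.1115]
orientation: [-179.9, 0.1, -89.9]
force: [-0.3, 0.3, 0.1]
opening: 0.0306
clock: 11.17
tool_pos: [0.5221, 0.251, 0.2107]
clock: 11.83
tool_pos: [0.5209, 0.1507, 0.2097]
clock: 12.5
tool_pos: [0.5211, 0.051, 0.2096]
orientation: [180.0, -0.0, -90.0]
force: [0.3, 0.1, 0.2]
opening: 0.0308
t 12.5 tcp [0.5211 0.051  0.2096] ori [ 1.7999e+02 -1.0000e-02 -8.9990e+01] F [0.3 0.1 0.2] open 30.8
units [0.225 0.001 0.246] turn 0.0001
```

Align above the mouth and check visually before dropping.

```bash
python3 -m creep '[[0.05,0,0.05,0,25],[0.1,0,0.1,0,25],[0.15,0,0.15,0,25],[0.2,0,0.2,0,25],[0.225,0,0.246,0,25],[0.225,0,0.246,0,25],[0.225,0,0.246,0,25],[0.225,0,0.246,0,25]]'|head -2
python3 -c "
from h import *
t=shot('top');s=shot('scene');w=shot('wrist','w3')
a=cv2.resize(t['img'][240:320,270:370],None,fx=4,fy=4,interpolation=2);b=cv2.resize(s['img'][140:220,290:380],None,fx=4,fy=4,interpolation=2)
cv2.imwrite('pics/d1.png',np.hstack([a,b]))"
```

```text
clock: 13.17
tool_pos: [0.5215, 0.0305, 0.1851]
```

View pics/d1.png

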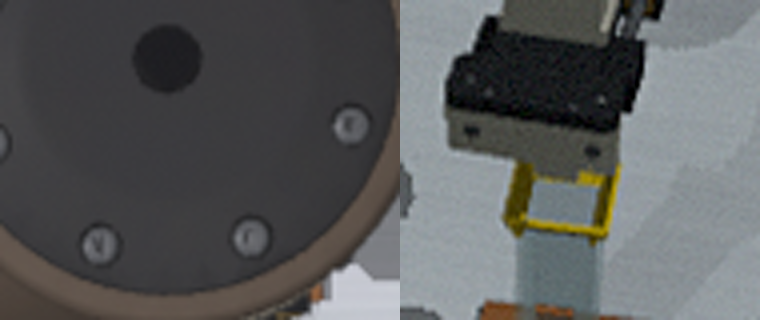

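View pics/w3.png

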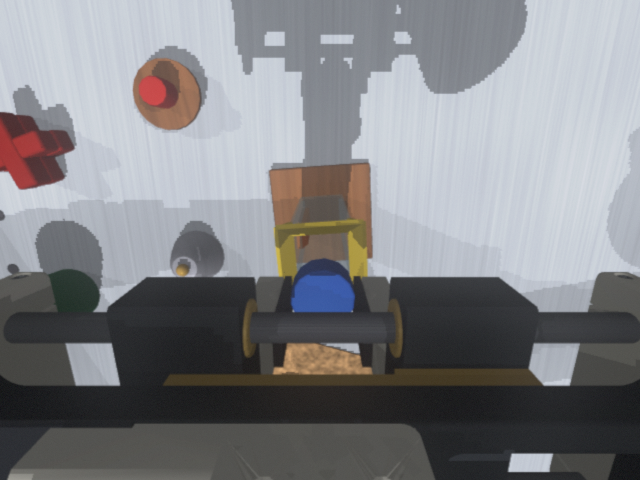

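```bash
python3 -c "
from h import *
w=shot('wrist');print(proj(w,(.521,.0005,.152)),proj(w,(.549,.0025,.152)),proj(w,(.493,-.0015,.152)))"
python3 -m creep '[[0.02,0,0.05,0,25],[0.02,0,0.1,0,25],[0.02,0,0.15,0,25],[0.02,0,0.2,0,25],[0.02,0,0.25,0,25],[0.02,0,0.3,0,25],[0.02,0,0.3,0,25],[0.02,0,0.3,0,25]]'
python3 -c "
from h import *
w=shot('wrist','w4')"
```

```text
(np.float64(323.2004370025751), np.float64(217.8196060139142)) (np.float64(275.7061718858964), np.float64(221.0312917936263)) (np.float64(370.97130550102776), np.float64(214.5892155938486))
clock: 14.03
tool_pos: [0.5212, 0.0282, 0.1546]
orientation: [180.0, -0.0, -89.9]
force: [0.6, -0.2, 1.0]
opening: 0.0307
```

View pics/w4.png

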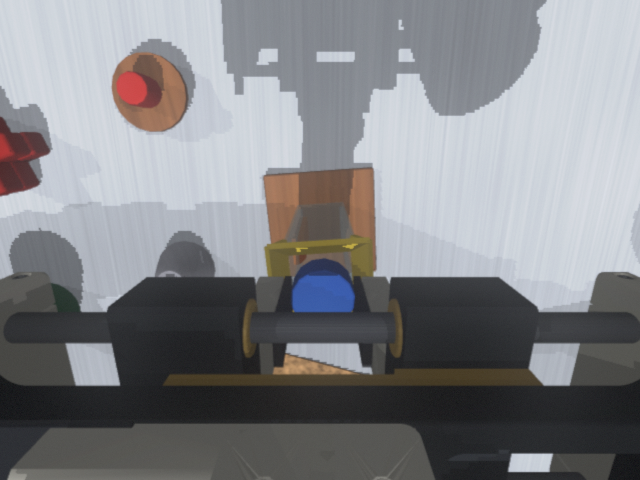

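```bash
python3 -c "
import cv2
i=cv2.imread('pics/w3.png')[205:315,260:390];j=cv2.imread('pics/w4.png')[225:315,255:390]
cv2.imwrite('pics/w3z.png',cv2.resize(i,None,fx=5,fy=5,interpolation=2));cv2.imwrite('pics/w4z.png',cv2.resize(j,None,fx=5,fy=5,interpolation=2))"
```

```text
(no output)
```

View pics/w3z.png

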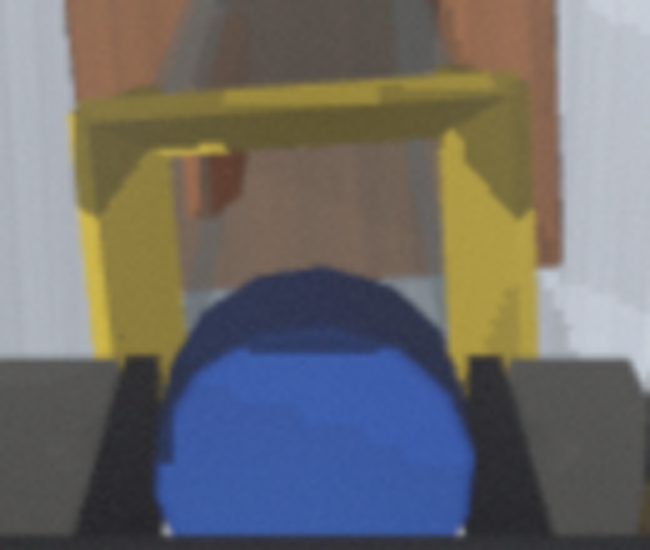

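View pics/w4z.png

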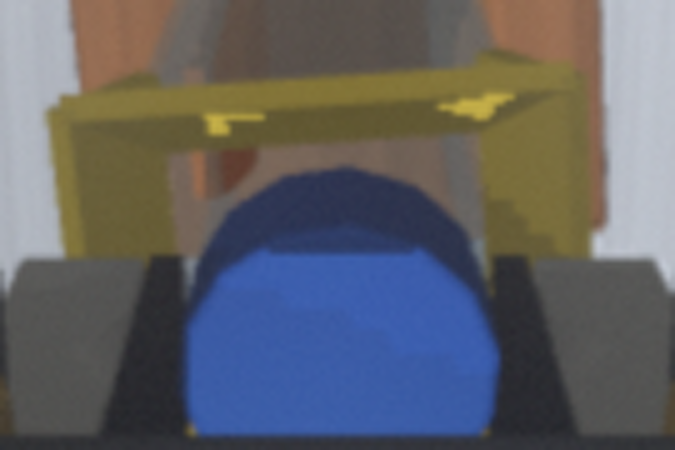

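```bash
python3 -c "
from h import *
w=shot('wrist')
for p in((266,245.5),(371,238)):print(plane(w,p,.152))
print(proj(w,(.521,.0285-.016,.164)),proj(w,(.521-.016,.0285,.164)),proj(w,(.521+.016,.0285,.164)))"
```

```text
[0.5499105  0.00584269 0.152     ]
[0.49680089 0.0017808  0.152     ]
(np.float64(322.98328104705956), np.float64(266.37552393242663)) (np.float64(355.4355670515443), np.float64(296.92718439820305)) (np.float64(290.3742338285092), np.float64(296.8084125737102))
```

```bash
python3 -c "
from h import *
w=shot('wrist')
print(plane(w,(323,258.6),.1466),plane(w,(323,274.5),.1646))
for p in((255+165/5,225+152/5),(255+485/5,225+130/5)):print(plane(w,p,.140))"
```

```text
[0.5210787  0.01487974 0.1466    ] [0.52109976 0.01656699 0.1646    ]
[0.54032832 0.01540537 0.14      ]
[0.50518031 0.01278431 0.14      ]
```

```bash
python3 -m creep '[[0,0,0,0,30],[0,0,0,0,36],[0,0,0,0,45],[0,0,0,0,45],[0,0,0,0,45],[0,0,0,0,45],[0,0,-0.1,0,45],[0,0,-0.3,0,45]]'
python3 -m creep '[[-0.1,0,-0.1,0,55],[-0.3,0,-0.3,0,55],[-0.5,0,-0.5,0,55],[-0.7,0,-0.5,0,55],[-1,0,-0.5,0,55],[-1,0,-0.5,0,55],[-1,0,-0.5,0,55],[-1,0,-0.5,0,55]]'
python3 -c "
from h import *
t=shot('top');s=shot('scene');w=shot('wrist','w5')
for c in ('red','green','yellow','blue'):
  for b in blobs(t,c,60,smin=110,vmin=40): print(c,b,plane(t,b[0],.018))
a=cv2.resize(t['img'][240:330,270:370],None,fx=4,fy=4,interpolation=2);b=cv2.resize(s['img'][170:260,290:380],None,fx=4,fy=4,interpolation=2)
cv2.imwrite('pics/d2.png',np.hstack([a,b]))"
```

```text
clock: 14.85
tool_pos: [0.5199, 0.0279, 0.1837]
orientation: [179.8, -0.1, -89.9]
force: [0.1, 1.0, -0.2]
opening: 0.0449
clock: 15.52
tool_pos: [0.5211, 0.1287, 0.2353]
orientation: [-180.0, 0.0, -89.8]
force: [-0.3, 0.4, -0.1]
opening: 0.0551
red (array([353.2, 154.2]), [338, 138, 32, 35, 643]) [ 0.79941565 -0.0354529   0.018     ]
red (array([379.8, 218.6]), [374, 212, 13, 14, 147]) [ 0.66482629 -0.08615052  0.018     ]
green (array([276.1, 149.6]), [258, 131, 36, 40, 1082]) [0.81128464 0.12246508 0.018     ]
yellow (array([322.1, 288.2]), [305, 272, 35, 33, 580]) [0.52725411 0.03037832 0.018     ]
blue (array([516.2, 285.7]), [501, 275, 33, 23, 526]) [ 0.52888929 -0.34786595  0.018     ]
blue (array([322.9, 290.2]), [315, 283, 17, 15, 211]) [0.52334288 0.02884428 0.018     ]
```

View pics/d2.png

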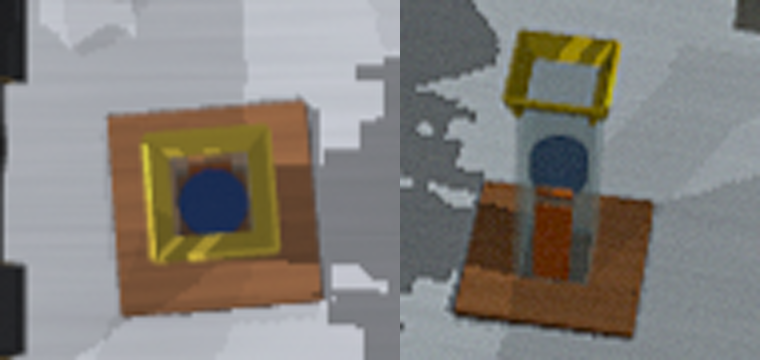

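```bash
for i in 1 2; do python3 -m creep '[[-0.3,0,0,0,55],[-0.6,0,0,0,55],[-1,0,0,0,55],[-1,0,0,0,55],[-1,0,0,0,55],[-1,0,0,0,55],[-1,0,0,0,55],[-1,0,0,0,55]]' | head -1; done
python3 -m creep '[[-0.3,0,0,0,55],[-0.6,-0.3,0,0,55],[-0.6,-0.5,0,0,55],[-0.6,-0.5,0,0,55],[-0.6,-0.5,0,0,55],[-0.6,-0.5,0,0,55],[-0.6,-0.5,0,0,55],[-0.6,-0.5,0,0,55]]' | head -1
cat > pk.py <<'E'
from h import *
s=shot('wrist')
for c in ('red','green','yellow','blue'):
  for b in blobs(s,c,80,smin=110,vmin=40):
    p=plane(s,b[0],.018)
    print(c,b[0],b[1][4],p.round(4))
E
python3 pk.py; python3 go.py .573 .332 .010 -90
```

```text
clock: 16.33
clock: 17.0
clock: 17.67
red [319.9 157.4] 685 [0.5731 0.3317 0.018 ]
red [222.6 233.6] 96 [0.6867 0.4184 0.018 ]
green [418.4  97.6] 675 [0.4703 0.2708 0.018 ]
yellow [331.5  75.2] 817 [0.5612 0.2496 0.018 ]
yellow [160.9 253.7] 172 [0.762  0.4433 0.018 ]
t 17.7 tcp [0.5704 0.388  0.2357] ori [-1.7997e+02  4.0000e-02 -8.9900e+01] F [-0.  -0.5 -0.2] open 55.0
units [ 0.56  -0.025  2.257] turn 0.0005
```

```bash
python3 -m creep '[[0.1,0,0.1,0,55],[0.25,-0.02,0.3,0,55],[0.4,-0.025,0.6,0,55],[0.55,-0.025,0.9,0,55],[0.55,-0.025,1,0,55],[0.55,-0.025,1,0,55],[0.55,-0.025,1,0,55],[0.55,-0.025,1,0,55]]'|head -2
python3 -m creep '[[0,0,0.1,0,55],[0,0,0.3,0,55],[0,0,0.5,0,55],[0,0,0.7,0,55],[0,0,0.85,0,55],[0,0,0.9,0,55],[0,0,0.9,0,55],[0,0,0.9,0,55]]'|head -2
python3 go.py 0.573 0.333 0.010 -90
```

```text
clock: 18.38
tool_pos: [0.5743, 0.3346, 0.1369]
clock: 19.05
tool_pos: [0.5738, 0.334, 0.0457]
t 19.1 tcp [0.5738 0.334  0.0457] ori [-1.7995e+02  3.0000e-02 -8.9870e+01] F [-0.4 -0.9  0.8] open 54.8
units [0.01  0.008 0.357] turn 0.0007
```

```bash
python3 -m creep '[[0,0,0.1,0,55],[0,0,0.2,0,55],[0,0,0.3,0,55],[0,0,0.36,0,55],[0,0,0.36,0,50],[0,0,0.36,0,40],[0,0,0.36,0,30],[0,0,0.36,0,25]]'
python3 -m creep '[[0,0,0,0,25],[0,0,0,0,25],[0,0,0,0,25],[0,0,0,0,25],[0,0,-0.1,0,25],[0,0,-0.3,0,25],[0,0,-0.6,0,25],[0,0,-0.9,0,25]]'
python3 go.py 0.5215 0.0285 0.185 -90
```

```text
clock: 19.72
tool_pos: [0.5736, 0.3337, 0.0094]
orientation: [-180.0, 0.0, -89.9]
force: [-0.3, 0.9, 0.4]
opening: 0.0358
clock: 20.38
tool_pos: [0.5728, 0.3328, 0.0997]
orientation: [179.9, -0.1, -89.9]
force: [0.2, 0.9, 0.0]
opening: 0.0308
t 20.4 tcp [0.5728 0.3328 0.0997] ori [ 1.7991e+02 -9.0000e-02 -8.9900e+01] F [0.2 0.9 0. ] open 30.8
units [ 3.042  0.518 -0.853] turn 0.0006
```

```bash
python3 -m creep '[[0.1,0,-0.1,0,25],[0.2,0.05,-0.25,0,25],[0.35,0.1,-0.4,0,25],[0.5,0.15,-0.6,0,25],[0.65,0.2,-0.8,0,25],[0.8,0.25,-0.95,0,25],[0.95,0.3,-0.95,0,25],[1,0.3,-0.95,0,25]]'|head -2
python3 -m creep '[[0.15,0,0,0,25],[0.3,0.1,0,0,25],[0.45,0.2,0,0,25],[0.6,0.218,0,0,25],[0.75,0.218,0,0,25],[0.9,0.218,0,0,25],[1,0.218,0,0,25],[1,0.218,0,0,25]]'|head -2
python3 -m creep '[[0.15,0,0,0,25],[0.3,0,0,0,25],[0.45,0,0,0,25],[0.6,0,0,0,25],[0.75,0,0,0,25],[0.9,0,0,0,25],[1.0,0,0,0,25],[1.0,0,0,0,25]]'|head -2
python3 go.py 0.5215 0.0285 0.155 -90
```

```text
clock: 21.05
tool_pos: [0.5428, 0.2318, 0.1956]
clock: 21.72
tool_pos: [0.5221, 0.1313, 0.1938]
clock: 22.38
tool_pos: [0.5221, 0.0317, 0.1939]
t 22.4 tcp [0.5221 0.0317 0.1939] ori [ 1.7998e+02 -1.0000e-02 -8.9980e+01] F [ 0.8 -0.7  0.3] open 31.1
units [0.032 0.006 0.389] turn 0.0001
```

```bash
python3 -m creep '[[0.02,0,0.1,0,25],[0.03,0,0.18,0,25],[0.03,0,0.25,0,25],[0.03,0,0.32,0,25],[0.03,0,0.36,0,25],[0.03,0,0.388,0,25],[0.03,0,0.388,0,25],[0.03,0,0.388,0,25]]'
cat > chk.py <<'E'
import sys
from h import *
w=shot('wrist')
cv2.imwrite('pics/%s.png'%sys.argv[1],cv2.resize(w['img'][225:315,255:390],None,fx=5,fy=5,interpolation=2))
print("want bottom-front edge px (z=tcp-8mm) for centre (.5215,.031):",proj(w,(.5215,.031-.016,ctrl.get_obs()["tool_pos"][2]-.008)))
E
python3 chk.py r1
```

```text
clock: 23.05
tool_pos: [0.5221, 0.0305, 0.1551]
orientation: [180.0, -0.0, -89.9]
force: [-0.1, -0.7, 0.6]
opening: 0.0306
want bottom-front edge px (z=tcp-8mm) for centre (.5215,.031): (np.float64(323.35566285918475), np.float64(255.50096467929356))
```

View pics/r1.png

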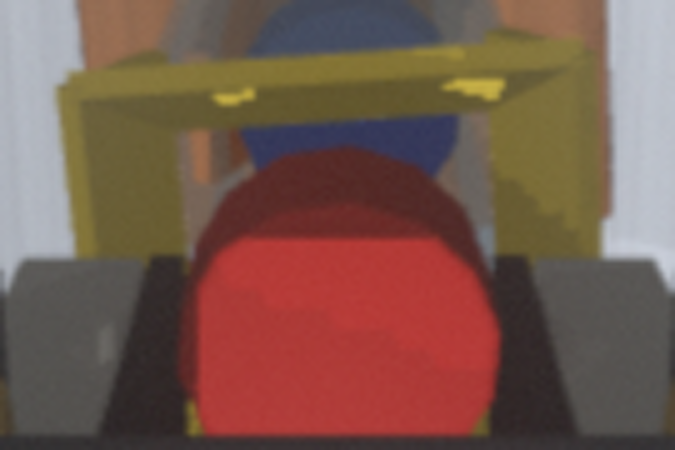

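```bash
python3 -m creep '[[0,0,0,0,30],[0,0,0,0,36],[0,0,0,0,45],[0,0,0,0,45],[0,0,0,0,45],[0,0,-0.1,0,45],[0,0,-0.2,0,45],[0,0,-0.4,0,45]]'
python3 -m creep '[[-0.1,0,-0.1,0,55],[-0.3,0,-0.3,0,55],[-0.5,0,-0.4,0,55],[-0.7,0,-0.4,0,55],[-1,0,-0.4,0,55],[-1,0,-0.4,0,55],[-1,0,-0.4,0,55],[-1,0,-0.4,0,55]]'|head -2
cat > tube.py <<'E'
import sys
from h import *
t=shot('top');s=shot('scene')
a=cv2.resize(t['img'][240:330,270:370],None,fx=4,fy=4,interpolation=2);b=cv2.resize(s['img'][170:260,290:380],None,fx=4,fy=4,interpolation=2)
cv2.imwrite('pics/%s.png'%sys.argv[1],np.hstack([a,b]))
E
python3 tube.py d3
for i in 1 2; do python3 -m creep '[[-0.3,0,0,0,55],[-0.6,0.1,0,0,55],[-1,0.1,0,0,55],[-1,0.1,0,0,55],[-1,0.1,0,0,55],[-1,0.1,0,0,55],[-1,0.1,0,0,55],[-1,0.1,0,0,55]]' | head -2; done
python3 pk.py
```

```text
clock: 23.77
tool_pos: [0.5212, 0.0301, 0.1949]
orientation: [179.9, -0.0, -89.9]
force: [-0.4, 0.7, -0.4]
opening: 0.0447
clock: 24.43
tool_pos: [0.5218, 0.1307, 0.2357]
clock: 25.2
tool_pos: [0.5118, 0.2292, 0.2353]
clock: 25.87
tool_pos: [0.5018, 0.3292, 0.2354]
yellow [267. 135.] 697 [0.5612 0.2495 0.018 ]
```

View pics/d3.png

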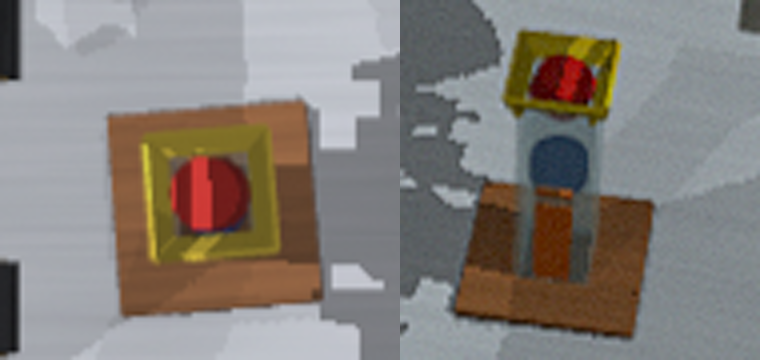

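```bash
python3 -c "
from h import *
t=shot('top','t6');s=shot('scene','s6');w=shot('wrist','w6')
a=cv2.resize(t['img'][265:315,295:350],None,fx=7,fy=7,interpolation=2);b=cv2.resize(s['img'][172:222,305:360],None,fx=7,fy=7,interpolation=2)
cv2.imwrite('pics/d4.png',np.hstack([a,b]))
for c in ['green']:
  for x in (t,s,w):
    for b in blobs(x,c,40,smin=90,vmin=40): print(b,plane(x,b[0],.018))
"
```

```text
(array([276.6, 147.9]), [258, 131, 36, 39, 920]) [0.81490823 0.12146015 0.018     ]
(array([200.1, 318.8]), [192, 311, 18, 16, 220]) [0.46994162 0.26849288 0.018     ]
(array([438.6, 234.4]), [432, 228, 14, 14, 163]) [0.47940473 0.26924841 0.018     ]
(array([342.9, 334.7]), [325, 315, 39, 48, 835]) [0.77922346 0.11340772 0.018     ]
(array([13.3, 12.1]), [0, 0, 33, 29, 684]) [0.80458015 0.13502783 0.018     ]
(array([350.8, 155.3]), [337, 141, 28, 29, 634]) [0.47068351 0.27105127 0.018     ]
```

View pics/d4.png

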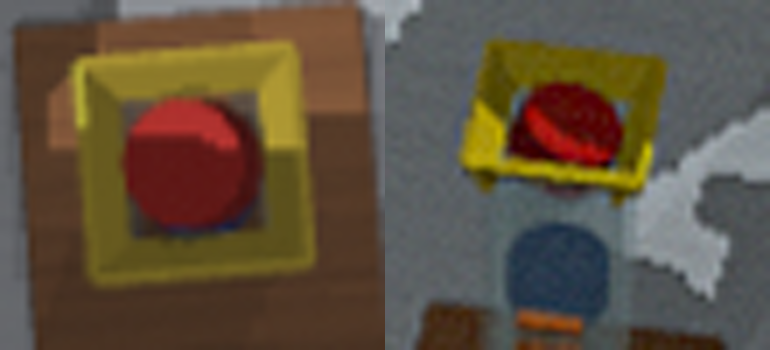

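View pics/w6.png

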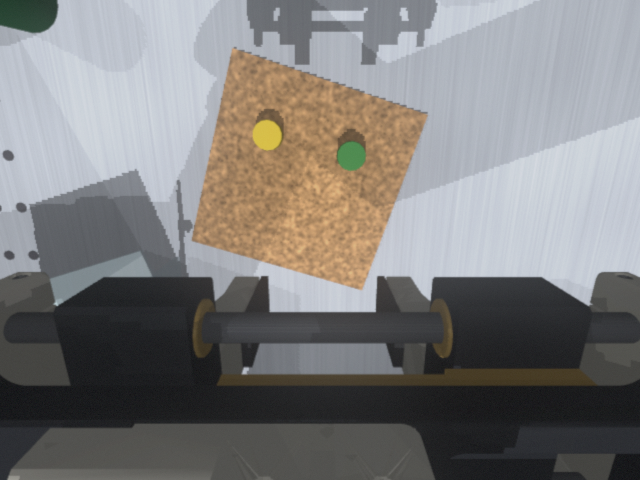

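View pics/s6.png

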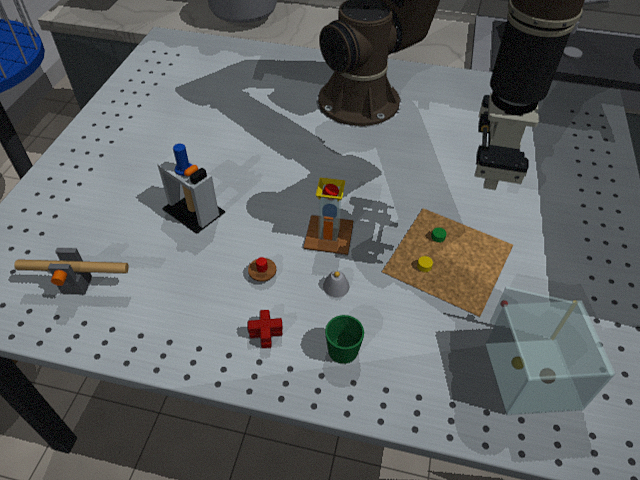

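```bash
python3 -c "
from h import *
t=shot('top');s=shot('scene')
print(tri(t,(321.4,288.3),s,(332.1,189.4)))
print(proj(t,(.521,.03,.152)),proj(s,(.521,.03,.152)))"; python3 go.py 0.5215 0.022 0.18 -90
```

```text
(array([0.52073204, 0.03099436, 0.14094478]), np.float64(0.0017811645453818016))
(np.float64(321.3811388231669), np.float64(287.91124914959846)) (np.float64(331.3187081876077), np.float64(185.5377527413232))
t 26.2 tcp [0.5016 0.33   0.2353] ori [-1.7999e+02  1.0000e-02 -8.9930e+01] F [-0.7 -0.6  0.3] open 54.9
units [ 3.08  -0.195  0.553] turn 0.0004
```

```bash
for i in 1 2; do python3 -m creep '[[0.15,0,0,0,0],[0.4,-0.05,0,0,0],[0.7,-0.1,0,0,0],[1,-0.1,0,0,0],[1,-0.1,0,0,0],[1,-0.1,0,0,0],[1,-0.1,0,0,0],[1,-0.1,0,0,0]]' | head -2; done
python3 -m creep '[[0.15,0,0.05,0,0],[0.4,0,0.2,0,0],[0.7,0,0.4,0,0],[1,0,0.5,0,0],[1.0,0,0.6,0,0],[1.0,0,0.6,0,0],[1.0,0,0.6,0,0],[1.0,0,0.6,0,0]]' | head -2
python3 go.py 0.5215 0.022 0.16 -90
python3 -c "
from h import *
w=shot('wrist')
cv2.imwrite('pics/w7.png',cv2.resize(w['img'][180:330,220:420],None,fx=4,fy=4,interpolation=2))"
```

```text
clock: 26.83
tool_pos: [0.5118, 0.2307, 0.2352]
clock: 27.5
tool_pos: [0.522, 0.1311, 0.2351]
clock: 28.17
tool_pos: [0.5226, 0.0311, 0.1757]
t 28.2 tcp [0.5226 0.0311 0.1757] ori [-179.95    0.    -89.83] F [-0.2 -0.1  0.3] open 0.7
units [0.091 0.012 0.157] turn 0.0009
```

View pics/w7.png

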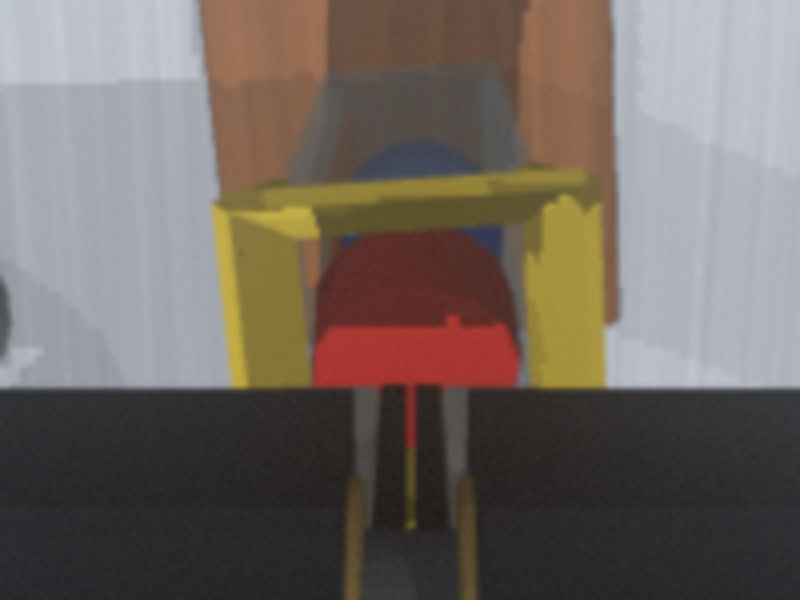

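```bash
python3 -m creep '[[0.05,0.01,0.03,0,0],[0.09,0.01,0.08,0,0],[0.09,0.01,0.12,0,0],[0.09,0.01,0.15,0,0],[0.09,0.01,0.18,0,0],[0.09,0.01,0.2,0,0],[0.09,0.01,0.2,0,0],[0.09,0.01,0.2,0,0]]'
python3 -c "
from h import *
w=shot('wrist')
cv2.imwrite('pics/w8.png',cv2.resize(w['img'][180:330,220:420],None,fx=4,fy=4,interpolation=2))"
```

```text
clock: 28.88
tool_pos: [0.5211, 0.0214, 0.155]
orientation: [180.0, -0.0, -89.9]
force: [0.2, -0.7, 0.5]
opening: 0.0003
```

View pics/w8.png

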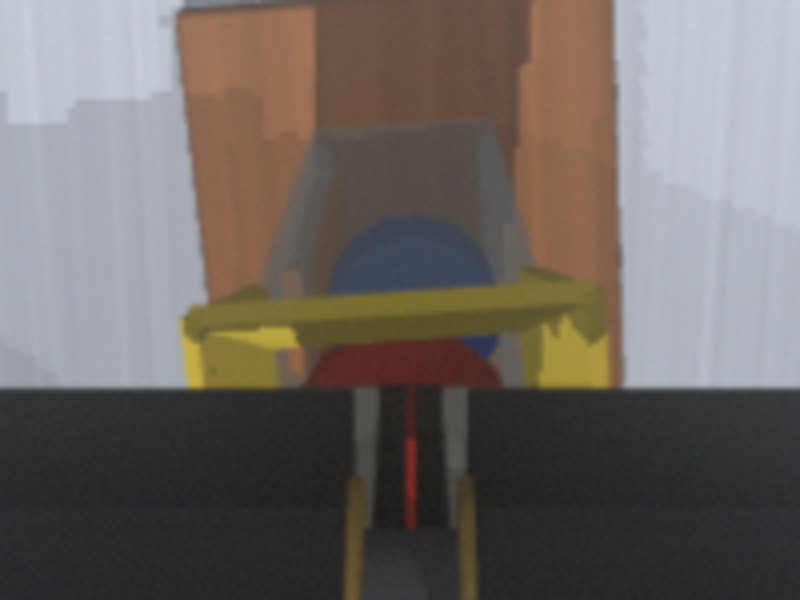

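```bash
python3 -m creep '[[0,0,0.01,0,0],[0,0,0.02,0,0],[0,0,0.03,0,0],[0,0,0.04,0,0],[0,0,0.05,0,0],[0,0,0.06,0,0],[0,0,0.06,0,0],[0,0,0.06,0,0]]'
python3 -m creep '[[0,0,0.01,0,0],[0,0,0.02,0,0],[0,0,0.03,0,0],[0,0,0.03,0,0],[0,0,0.03,0,0],[0,0,0.03,0,0],[0,0,0.03,0,0],[0,0,0.03,0,0]]'
```

```text
clock: 29.6
tool_pos: [0.5209, 0.0214, 0.1489]
orientation: [180.0, 0.0, -89.9]
force: [-0.5, -0.2, -0.0]
opening: 0.0003
clock: 30.27
tool_pos: [0.5211, 0.0213, 0.1462]
orientation: [-180.0, 0.0, -89.9]
force: [0.6, -0.6, -0.6]
opening: 0.0004
```

```bash
python3 -m creep '[[0,0,-0.05,0,0],[0,0,-0.15,0,0],[-0.2,0,-0.3,0,0],[-0.5,0,-0.5,0,0],[-0.7,0,-0.5,0,0],[-0.7,0,-0.5,0,0],[-0.7,0,-0.5,0,0],[-0.7,0,-0.5,0,0]]'|head -2
python3 -c "
from h import *
w=shot('wrist')
s=shot('scene')
b=cv2.resize(s['img'][165:265,300:360],None,fx=6,fy=6,interpolation=2)
cv2.imwrite('pics/w9.png',np.hstack([cv2.resize(w['img'][130:280,280:390],None,fx=4,fy=4,interpolation=2),b]))"
```

```text
clock: 30.93
tool_pos: [0.5208, 0.0912, 0.1966]
```

View pics/w9.png

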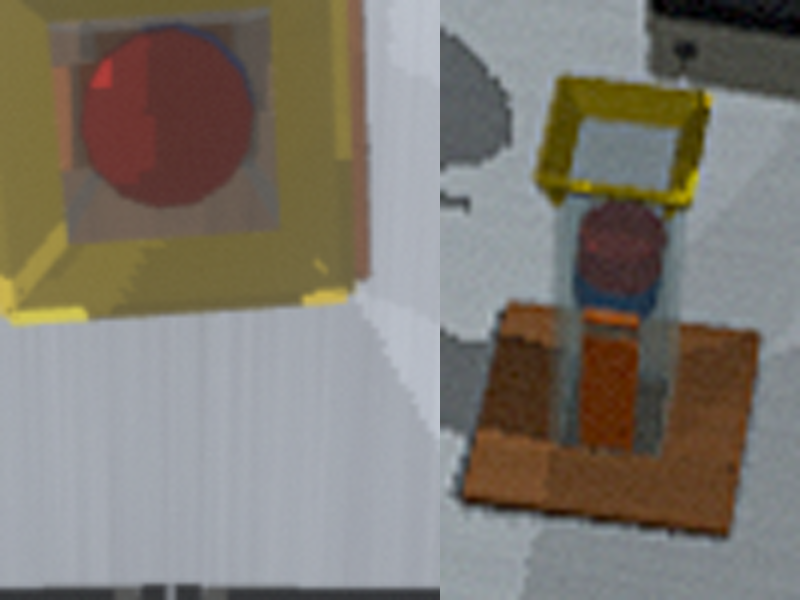

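```bash
python3 -m creep '[[-0.3,0,0,0,55],[-0.6,0.1,0,0,55],[-1,0.3,0,0,55],[-1,0.5,0,0,55],[-1,0.5,0.3,0,55],[-1,0.5,0.5,0,55],[-1,0.5,0.5,0,55],[-1,0.5,0.5,0,55]]'|head -2
python3 -m creep '[[-0.2,0,0.1,0,55],[-0.5,0,0.2,0,55],[-0.8,0,0.4,0,55],[-0.8,0,0.6,0,55],[-0.8,0,0.8,0,55],[-0.8,0,0.9,0,55],[-0.8,0,0.9,0,55],[-0.8,0,0.9,0,55]]'|head -2
python3 -c "
from h import *
s=shot('scene','s7')
for c in ('green','yellow'):
  for b in blobs(s,c,60,smin=90,vmin=40): print(c,b)"
python3 go.py .4705 .2715 .01 -90
```

```text
clock: 31.7
tool_pos: [0.4705, 0.1903, 0.1458]
clock: 32.37
tool_pos: [0.4714, 0.2711, 0.057]
green (array([437.3, 236.2]), [432, 229, 14, 13, 109])
green (array([343. , 335.4]), [325, 315, 39, 49, 900])
yellow (array([330.2, 187.4]), [315, 178, 30, 24, 369])
yellow (array([424.5, 263.6]), [417, 256, 16, 16, 202])
yellow (array([517.1, 362.6]), [512, 357, 11, 12, 99])
t 32.4 tcp [0.4717 0.2715 0.0575] ori [-1.7992e+02  5.0000e-02 -8.9920e+01] F [-0.4 -0.3  0.2] open 54.9
units [-0.     0.012  0.475] turn 0.0004
```

```bash
python3 -m creep '[[0,0.01,0.1,0,55],[0,0.01,0.2,0,55],[0,0.01,0.3,0,55],[0,0.01,0.4,0,55],[0,0.01,0.475,0,50],[0,0.01,0.475,0,40],[0,0.01,0.475,0,30],[0,0.01,0.475,0,25]]'
python3 -m creep '[[0,0,0,0,25],[0,0,0,0,25],[0,0,0,0,25],[0,0,0,0,25],[0,0,-0.1,0,25],[0,0,-0.3,0,25],[0,0,-0.6,0,25],[0,0,-0.9,0,25]]'
python3 go.py 0.5215 0.0295 0.195 -90
```

```text
clock: 33.08
tool_pos: [0.4698, 0.2713, 0.0087]
orientation: [-180.0, -0.0, -89.9]
force: [-0.1, -0.4, 0.5]
opening: 0.0355
clock: 33.75
tool_pos: [0.4692, 0.2707, 0.0999]
orientation: [179.9, -0.1, -89.9]
force: [0.9, 1.7, -0.1]
opening: 0.0312
t 33.8 tcp [0.4692 0.2707 0.0999] ori [ 1.7994e+02 -8.0000e-02 -8.9900e+01] F [ 0.9  1.7 -0.1] open 31.2
units [ 2.412 -0.519 -0.951] turn 0.0006
```

```bash
python3 -m creep '[[0.05,0,-0.15,0,25],[0.15,0,-0.3,0,25],[0.3,-0.1,-0.5,0,25],[0.5,-0.2,-0.7,0,25],[0.65,-0.3,-0.85,0,25],[0.8,-0.4,-0.95,0,25],[0.95,-0.5,-0.95,0,25],[1,-0.519,-0.95,0,25]]'|head -2
python3 -m creep '[[0.15,0,0,0,25],[0.3,0,0,0,25],[0.45,0,0,0,25],[0.6,0,0,0,25],[0.75,0,0,0,25],[0.9,0,0,0,25],[1,0,0,0,25],[1,0,0,0,25]]'|head -2
python3 -m creep '[[0.15,0,0,0,25],[0.3,0,0,0,25],[0.4,0,0.05,0,25],[0.41,0,0.15,0,25],[0.41,0,0.25,0,25],[0.41,0,0.35,0,25],[0.41,0,0.39,0,25],[0.41,0,0.39,0,25]]'
python3 chk.py g1
```

```text
clock: 34.42
tool_pos: [0.5229, 0.17, 0.1954]
clock: 35.08
tool_pos: [0.5214, 0.0693, 0.1937]
clock: 35.75
tool_pos: [0.5212, 0.0305, 0.153]
orientation: [179.9, -0.1, -89.9]
force: [-0.6, -0.0, 1.0]
opening: 0.0309
want bottom-front edge px (z=tcp-8mm) for centre (.5215,.031): (np.float64(321.51855594860314), np.float64(255.83630908592914))
```

View pics/g1.png

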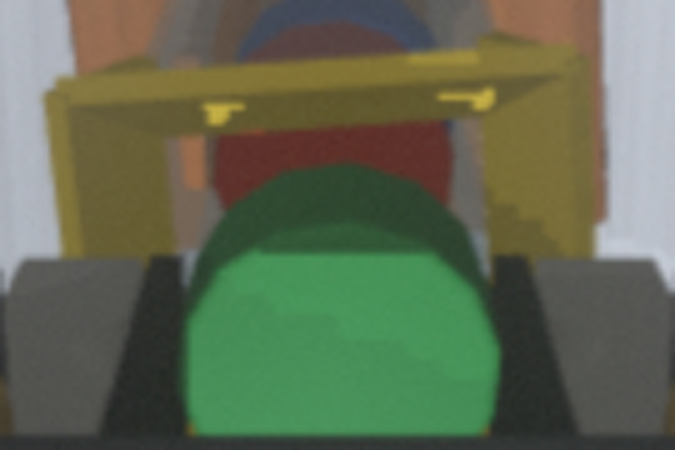

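```bash
python3 -m creep '[[0,0,0,0,30],[0,0,0,0,36],[0,0,0,0,45],[0,0,0,0,45],[0,0,0,0,45],[0,0,-0.1,0,45],[0,0,-0.2,0,45],[0,0,-0.4,0,45]]'|head -2
python3 -m creep '[[-0.1,0,-0.1,0,55],[-0.3,0,-0.1,0,55],[-0.5,0,-0.1,0,55],[-0.7,0,-0.1,0,55],[-1,0,-0.1,0,55],[-1,0,-0.1,0,55],[-1,0,-0.1,0,55],[-1,0,-0.1,0,55]]'|head -2
python3 tube.py d5
```

```text
clock: 36.47
tool_pos: [0.5211, 0.0301, 0.1945]
clock: 37.13
tool_pos: [0.5218, 0.1308, 0.2052]
```

View pics/d5.png

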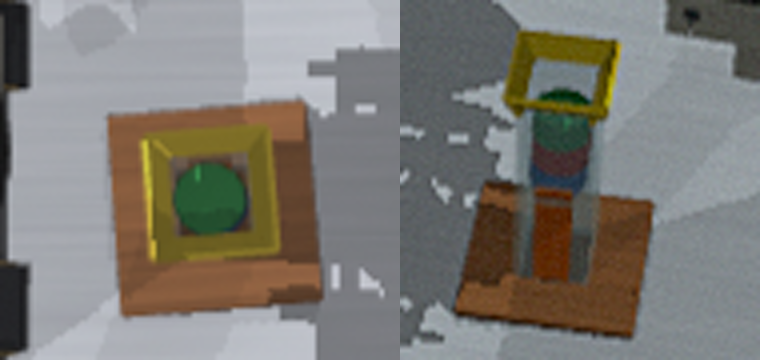

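```bash
python3 -c "
from h import *
s=shot('scene')
for b in blobs(s,'yellow',60,smin=110,vmin=40): print(b)"
python3 -m creep '[[-0.2,0,0,0,55],[-0.4,-0.1,0.05,0,55],[-0.7,-0.3,0.2,0,55],[-0.9,-0.4,0.5,0,55],[-1,-0.4,0.7,0,55],[-1,-0.4,0.8,0,55],[-1,-0.4,0.8,0,55],[-1,-0.4,0.8,0,55]]'|head -2
python3 -m creep '[[-0.1,0,0.1,0,55],[-0.2,0,0.3,0,55],[-0.2,0,0.5,0,55],[-0.2,0,0.7,0,55],[-0.2,0,0.7,0,55],[-0.2,0,0.7,0,55],[-0.2,0,0.7,0,55],[-0.2,0,0.7,0,55]]'|head -2
python3 go.py .561 .25 .01 -90
python3 -c "
from h import *
s=shot('scene','s8')
for b in blobs(s,'yellow',40,smin=110,vmin=40): print(b)"
```

```text
(array([330. , 187.3]), [316, 178, 29, 23, 340])
(array([424.6, 263.5]), [417, 256, 16, 16, 204])
(array([517. , 362.3]), [512, 357, 11, 12, 89])
clock: 37.95
tool_pos: [0.5616, 0.2294, 0.1248]
clock: 38.62
tool_pos: [0.5626, 0.251, 0.0567]
t 38.6 tcp [0.5626 0.251  0.0567] ori [-1.7986e+02  1.0000e-01 -8.9900e+01] F [-0.2  0.6 -0. ] open 55.1
units [0.01  0.016 0.467] turn 0.0006
(array([330. , 187.3]), [316, 177, 29, 24, 349])
(array([423.1, 267.1]), [417, 262, 15, 10, 91])
(array([517. , 362.4]), [512, 357, 11, 12, 92])
```

```bash
python3 -m creep '[[0.01,0.01,0.1,0,55],[0.01,0.01,0.2,0,55],[0.01,0.01,0.3,0,55],[0.01,0.01,0.4,0,55],[0.01,0.01,0.465,0,50],[0.01,0.01,0.465,0,40],[0.01,0.01,0.465,0,30],[0.01,0.01,0.465,0,25]]'
python3 -m creep '[[0,0,0,0,25],[0,0,0,0,25],[0,0,0,0,25],[0,0,0,0,25],[0,0,-0.1,0,25],[0,0,-0.3,0,25],[0,0,-0.6,0,25],[0,0,-0.9,0,25]]'
python3 go.py 0.5215 0.0295 0.195 -90
```

```text
clock: 39.33
tool_pos: [0.5608, 0.2495, 0.0082]
orientation: [-180.0, -0.0, -89.9]
force: [0.2, -0.0, 0.1]
opening: 0.0354
clock: 40.0
tool_pos: [0.5601, 0.2489, 0.0993]
orientation: [179.9, -0.1, -89.9]
force: [1.4, 0.3, -0.2]
opening: 0.031
t 40.0 tcp [0.5601 0.2489 0.0993] ori [ 1.7994e+02 -6.0000e-02 -8.9900e+01] F [ 1.4  0.3 -0.2] open 31.0
units [ 2.194  0.39  -0.957] turn 0.0006
```

```bash
python3 -m creep '[[0.05,0,-0.15,0,25],[0.15,0,-0.3,0,25],[0.3,0.1,-0.5,0,25],[0.5,0.2,-0.7,0,25],[0.65,0.3,-0.85,0,25],[0.8,0.39,-0.95,0,25],[0.95,0.39,-0.95,0,25],[1,0.39,-0.95,0,25]]'|head -2
python3 -m creep '[[0.15,0,0,0,25],[0.3,0,0,0,25],[0.45,0,0,0,25],[0.6,0,0,0,25],[0.75,0,0,0,25],[0.9,0,0,0,25],[1,0,0,0,25],[1,0,0,0,25]]'|head -2
python3 -m creep '[[0.1,0,0,0,25],[0.18,0,0.05,0,25],[0.19,0,0.1,0,25],[0.19,0,0.2,0,25],[0.19,0,0.3,0,25],[0.19,0,0.37,0,25],[0.19,0,0.39,0,25],[0.19,0,0.39,0,25]]'
python3 chk.py y1
```

```text
clock: 40.67
tool_pos: [0.5216, 0.1479, 0.1946]
clock: 41.33
tool_pos: [0.5217, 0.0473, 0.1925]
clock: 42.0
tool_pos: [0.5214, 0.0304, 0.1531]
orientation: [179.9, -0.0, -89.9]
force: [-0.3, 0.4, 0.3]
opening: 0.0308
want bottom-front edge px (z=tcp-8mm) for centre (.5215,.031): (np.float64(321.988421802053), np.float64(255.90049577614056))
```

View pics/y1.png

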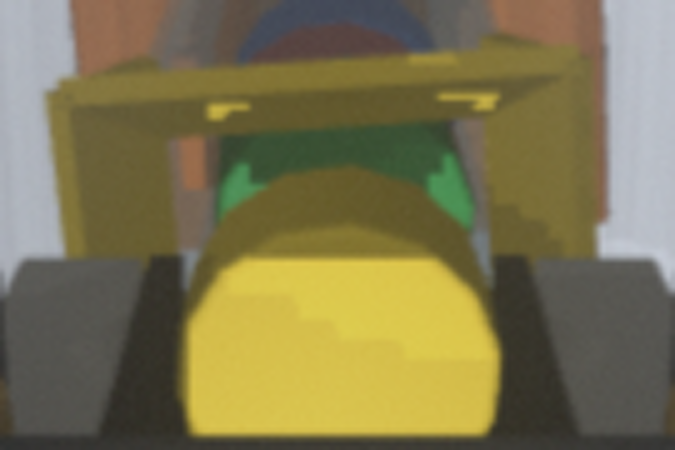

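Yellow lies like green did (front edge row ≈258); release.

```bash
python3 -m creep '[[0,0,0,0,30],[0,0,0,0,36],[0,0,0,0,45],[0,0,0,0,45],[0,0,0,0,45],[0,0,-0.1,0,45],[0,0,-0.2,0,45],[0,0,-0.4,0,45]]'|head -2
python3 -m creep '[[-0.1,0,-0.1,0,55],[-0.3,0,-0.3,0,55],[-0.5,0,-0.5,0,55],[-0.7,0,-0.5,0,55],[-1,0,-0.5,0,55],[-1,0,-0.5,0,55],[-1,0,-0.5,0,55],[-1,0,-0.5,0,55]]'|head -2
python3 tube.py d6
```

```text
clock: 42.72
tool_pos: [0.5211, 0.0301, 0.194]
clock: 43.38
tool_pos: [0.5217, 0.1307, 0.2447]
```

View pics/d6.png

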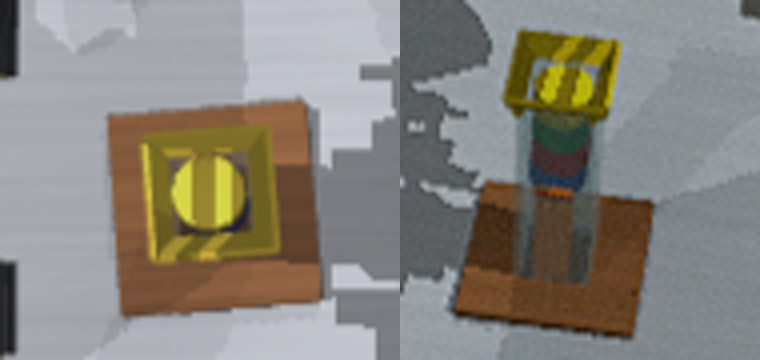

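```bash
for i in 1 2 3; do python3 -m creep '[[0.3,0,0,0,60],[0.6,0,0,0,60],[1,0,0,0,60],[1,0,0,0,60],[1,0,0,0,60],[1,0,0,0,60],[1,0,0,0,60],[1,0,0,0,60]]' | head -1; done
python3 -m creep '[[0.3,0,0,0,60],[0.5,0,-0.2,0,60],[0.5,0,-0.5,0,60],[0.5,0,-0.5,0,60],[0.5,0,-0.5,0,60],[0.5,0,-0.5,0,60],[0.5,0,-0.5,0,60],[0.5,0,-0.5,0,60]]' | head -2
python3 -c "
from h import *
w=shot('wrist','w10');print(blobs(w,'blue',100,smin=100,vmin=40));print(proj(w,(.523,-.293,.194)))"
```

```text
clock: 44.15
clock: 44.82
clock: 45.48
clock: 46.15
tool_pos: [0.5221, -0.219, 0.2934]
[(array([321.6, 138.2]), [300, 117, 43, 44, 1422])]
(np.float64(321.11227558345365), np.float64(140.2358030436528))
```

View pics/w10.png

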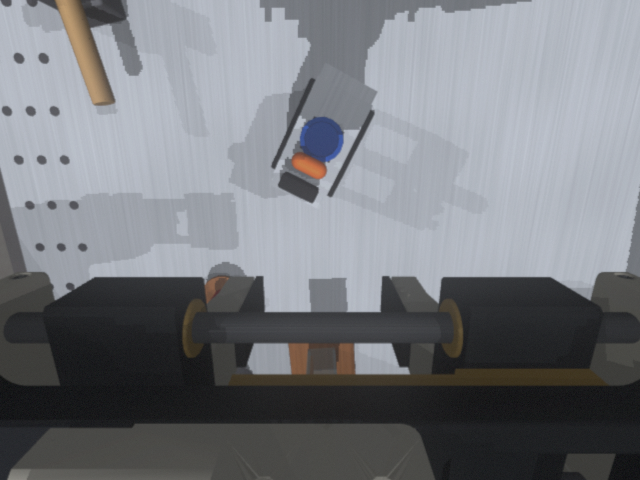

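```bash
python3 -c "
from h import *
w=shot('wrist')
cv2.imwrite('pics/w10z.png',cv2.resize(w['img'][60:210,260:390],None,fx=5,fy=5,interpolation=2))
for p in((321.3,137.3),):print(plane(w,p,.194),plane(w,p,.13))"
```

```text
[ 0.52290512 -0.29523079  0.194     ] [ 0.52303847 -0.29590005  0.13      ]
```

View pics/w10z.png

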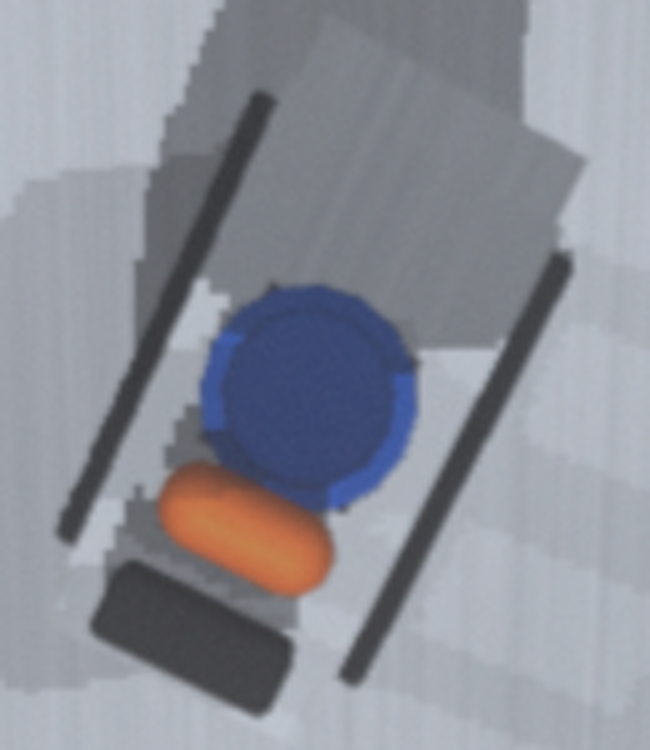

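```bash
python3 go.py .5228 -.294 .157 -90
python3 -m creep '[[0.1,0,0,0,60],[0.3,0,0,0,60],[0.5,0,0,0,60],[0.7,0,0,0,60],[0.75,-0.005,0.2,0,60],[0.75,-0.005,0.4,0,60],[0.75,-0.005,0.6,0,60],[0.75,-0.005,0.6,0,60]]'|head -2
python3 go.py .5228 -.294 .157 -90
python3 tube.py d7 
python3 -c "
from h import *
s=shot('scene');cv2.imwrite('pics/s9.png',cv2.resize(s['img'][90:240,120:260],None,fx=4,fy=4,interpolation=2))"
```

```text
t 46.2 tcp [ 0.5222 -0.2193  0.2936] ori [ 1.7994e+02  1.0000e-02 -8.9870e+01] F [ 0.5 -0.1 -1. ] open 60.3
units [ 0.747 -0.004  1.366] turn 0.0007
clock: 46.92
tool_pos: [0.5208, -0.2944, 0.2296]
t 46.9 tcp [ 0.5208 -0.2944  0.2296] ori [ 1.7962e+02  1.6000e-01 -8.9970e+01] F [-1.6 -0.7 -1.6] open 60.1
units [-0.004 -0.02   0.726] turn 0.0002
```

View pics/s9.png

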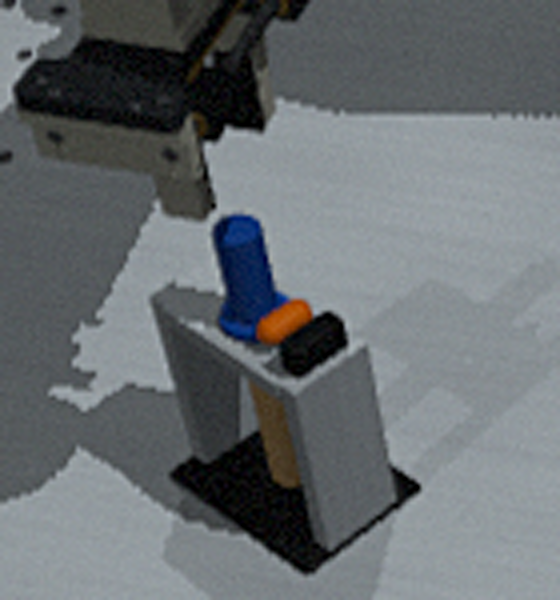

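```bash
python3 -m creep '[[0,-0.01,0.1,0,60],[0,-0.01,0.25,0,60],[0,-0.01,0.4,0,60],[0,-0.01,0.55,0,60],[0,-0.01,0.65,0,60],[0,-0.01,0.72,0,60],[0,-0.01,0.72,0,60],[0,-0.01,0.72,0,60]]'
python3 go.py .5228 -.294 .157 -90
python3 -c "
from h import *
w=shot('wrist','w11')
cv2.imwrite('pics/w11z.png',cv2.resize(w['img'][190:320,240:400],None,fx=5,fy=5,interpolation=2))"
```

```text
clock: 47.73
tool_pos: [0.5243, -0.2948, 0.1625]
orientation: [-180.0, -0.0, -89.9]
force: [-1.0, 0.2, 0.2]
opening: 0.0598
t 47.7 tcp [ 0.5243 -0.2948  0.1625] ori [-1.7999e+02 -2.0000e-02 -8.9880e+01] F [-1.   0.2  0.2] open 59.8
units [-0.008  0.015  0.055] turn 0.0006
```

View pics/w11z.png

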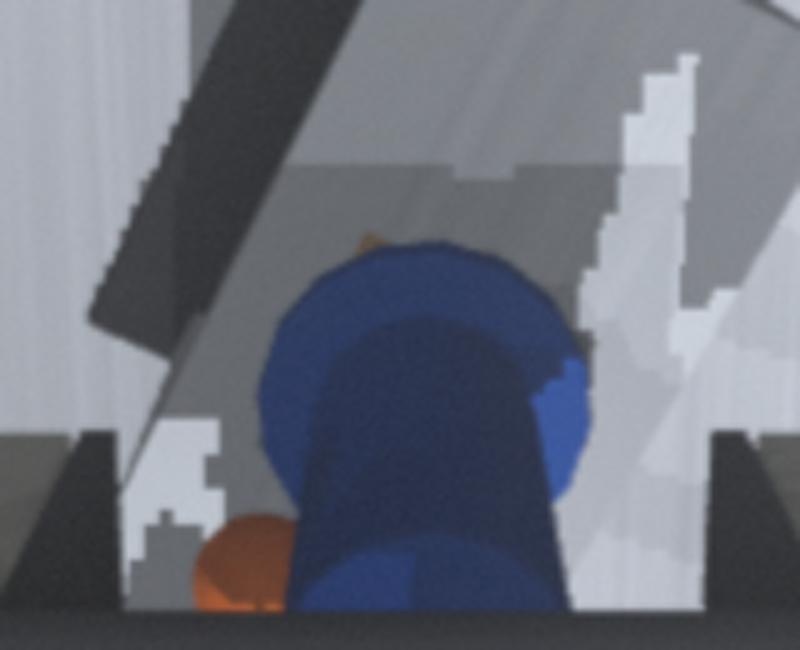

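```bash
python3 -c "
from h import *
w=shot('wrist')
print(plane(w,(326,296.5),.194), plane(w,(326,190+240/5),.136))"
python3 -m creep '[[0,0.015,0.02,0,60],[0,0.015,0.05,0,60],[0,0.015,0.05,0,60],[0,0.015,0.05,0,60],[0,0.015,0.05,0,50],[0,0.015,0.05,0,40],[0,0.015,0.05,0,30],[0,0.015,0.05,0,15]]'
python3 -m creep '[[0,0,0,0,15],[0,0,0,0,15],[0,0,0,0,15],[0,0,0,0,15],[0,0,0,0,15],[0,0,0,0,15],[0,0,0,0,15],[0,0,0,0,15]]'
```

```text
[ 0.52288995 -0.30556391  0.194     ] [ 0.52240134 -0.31443171  0.136     ]
clock: 48.5
tool_pos: [0.5226, -0.2947, 0.1572]
orientation: [-180.0, -0.0, -89.9]
force: [0.4, -0.5, -0.2]
opening: 0.0388
clock: 49.17
tool_pos: [0.5226, -0.2947, 0.1572]
orientation: [-180.0, -0.0, -89.9]
force: [1.0, -0.4, -0.3]
opening: 0.0252
```

```bash
python3 -m creep '[[0,0,-0.03,0,15],[0,0,-0.06,0,15],[0,0,-0.09,0,15],[0,0,-0.12,0,15],[0,0,-0.15,0,15],[0,0,-0.18,0,15],[0,0,-0.2,0,15],[0,0,-0.2,0,15]]'
python3 -m creep '[[0,0,-0.05,0,15],[0,0,-0.1,0,15],[0,0,-0.15,0,15],[0,0,-0.2,0,15],[0,0,-0.25,0,15],[0,0,-0.3,0,15],[0,0,-0.3,0,15],[0,0,-0.3,0,15]]'
python3 -c "
from h import *
s=shot('scene');cv2.imwrite('pics/s10.png',cv2.resize(s['img'][90:240,120:260],None,fx=4,fy=4,interpolation=2))
w=shot('wrist');cv2.imwrite('pics/w12z.png',cv2.resize(w['img'][190:320,240:400],None,fx=5,fy=5,interpolation=2))"
```

```text
clock: 49.83
tool_pos: [0.523, -0.2946, 0.1779]
orientation: [-179.9, -0.0, -89.9]
force: [-0.9, 0.2, -0.9]
opening: 0.0252
clock: 50.5
tool_pos: [0.5227, -0.2947, 0.2076]
orientation: [-180.0, -0.0, -89.9]
force: [0.1, -0.5, -1.4]
opening: 0.0255
```

View pics/s10.png

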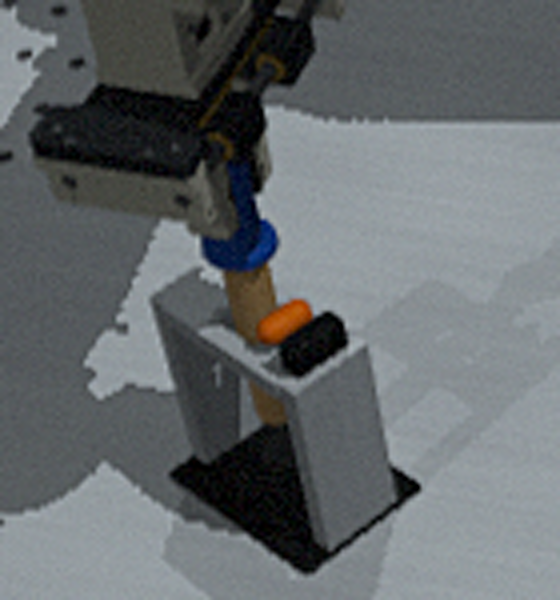

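View pics/w12z.png

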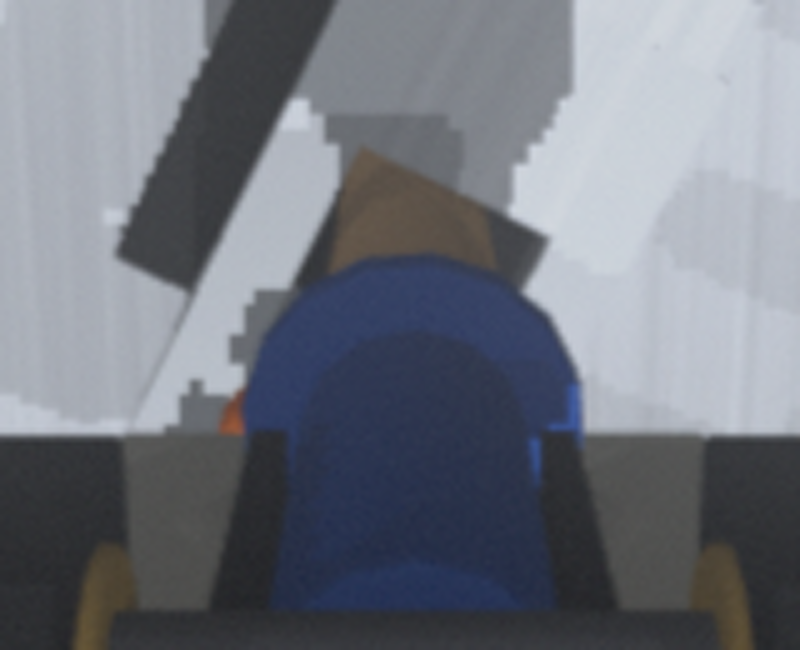

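```bash
python3 -m creep '[[0,0,-0.1,0,15],[0,0,-0.2,0,15],[0,0,-0.35,0,15],[0,0,-0.5,0,15],[0,0,-0.65,0,15],[0,0,-0.8,0,15],[0,0,-0.95,0,15],[0,0,-1,0,15]]'|head -2
for i in 1; do python3 -m creep '[[-0.05,0,-0.1,0,15],[-0.15,0,-0.2,0,15],[-0.3,0,-0.25,0,15],[-0.45,0,-0.25,0,15],[-0.6,0,-0.25,0,15],[-0.75,0,-0.25,0,15],[-0.9,0,-0.25,0,15],[-1,0,-0.25,0,15]]'|head -2;done
for i in 1 2; do python3 -m creep '[[-0.1,0,0,0,15],[-0.2,0,0,0,15],[-0.3,0,0,0,15],[-0.45,0,0,0,15],[-0.6,0,0,0,15],[-0.75,0,0,0,15],[-0.9,0,0,0,15],[-1,0,0,0,15]]'|head -2;done
python3 go.py .5215 .031 .32 -90
```

```text
clock: 51.27
tool_pos: [0.5234, -0.2952, 0.3108]
clock: 51.93
tool_pos: [0.5221, -0.1928, 0.3324]
clock: 52.6
tool_pos: [0.5221, -0.0934, 0.3322]
clock: 53.27
tool_pos: [0.522, 0.0066, 0.3321]
t 53.3 tcp [0.522  0.0066 0.3321] ori [ 1.800e+02  1.000e-02 -8.989e+01] F [-0.1  1.1 -0.3] open 25.5
units [-0.244  0.004  0.121] turn 0.0006
```

```bash
python3 -m creep '[[-0.05,0,0,0,15],[-0.15,0,0,0,15],[-0.24,0,0,0,15],[-0.24,0,0,0,15],[-0.24,0,0,0,15],[-0.24,0,0,0,15],[-0.24,0,0,0,15],[-0.24,0,0,0,15]]'|head -2
python3 -c "
from h import *
s=shot('scene','s11');w=shot('wrist','w13');cv2.imwrite('pics/s11z.png',cv2.resize(s['img'][100:260,270:390],None,fx=4,fy=4,interpolation=2))"
```

```text
clock: 53.93
tool_pos: [0.522, 0.029, 0.3322]
```

View pics/s11z.png

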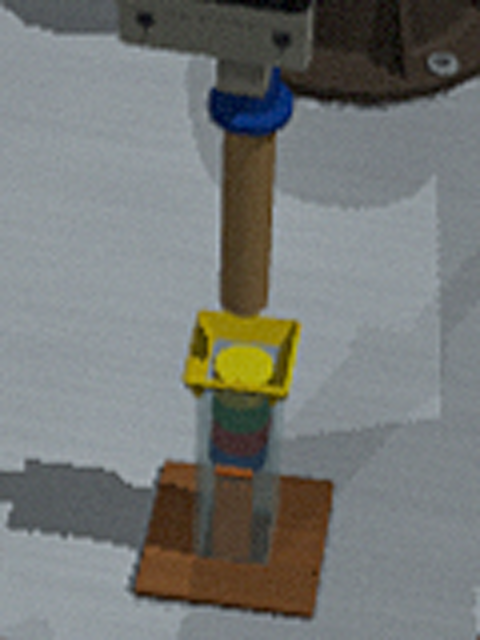

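View pics/w13.png

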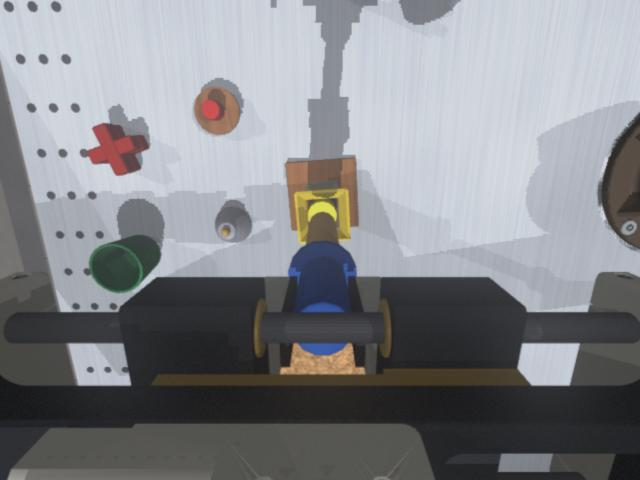

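```bash
python3 -m creep '[[-0.02,0,0.05,0,15],[-0.02,0,0.1,0,15],[-0.02,0,0.15,0,15],[-0.02,0,0.2,0,15],[-0.02,0,0.25,0,15],[-0.02,0,0.3,0,15],[-0.02,0,0.3,0,15],[-0.02,0,0.3,0,15]]'
python3 -c "
from h import *
w=shot('wrist','w13');cv2.imwrite('pics/w14z.png',cv2.resize(w['img'][190:320,240:400],None,fx=5,fy=5,interpolation=2))"
```

```text
clock: 54.7
tool_pos: [0.5219, 0.0312, 0.3018]
orientation: [180.0, -0.0, -89.9]
force: [-0.4, 0.2, -0.7]
opening: 0.0258
```

View pics/w14z.png

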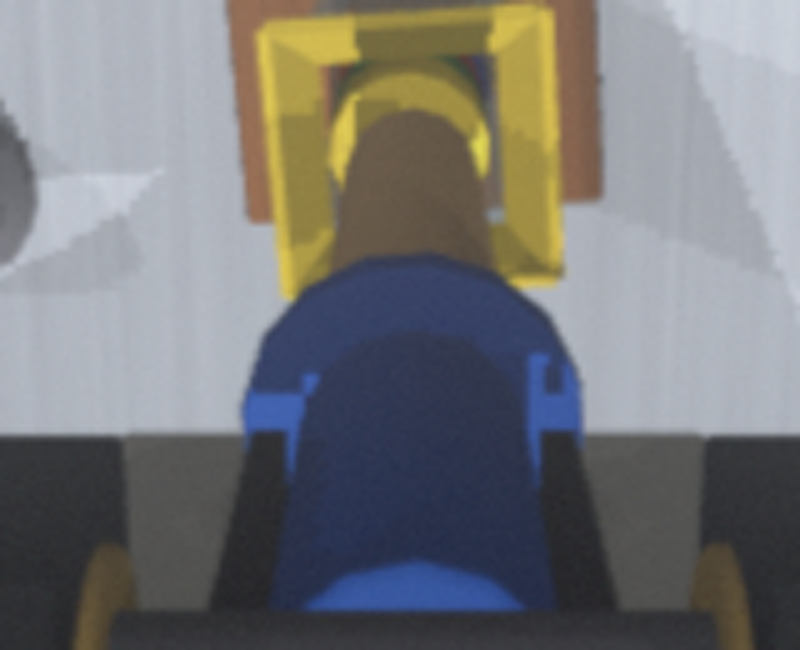

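```bash
python3 -m creep '[[0,0,0.03,0,15],[0,0,0.06,0,15],[0,0,0.09,0,15],[0,0,0.12,0,15],[0,0,0.15,0,15],[0,0,0.18,0,15],[0,0,0.2,0,15],[0,0,0.2,0,15]]'|tail -4
python3 -m creep '[[0,0,0.03,0,15],[0,0,0.06,0,15],[0,0,0.09,0,15],[0,0,0.12,0,15],[0,0,0.15,0,15],[0,0,0.18,0,15],[0,0,0.2,0,15],[0,0,0.2,0,15]]'
python3 tube.py d8
```

```text
tool_pos: [0.522, 0.0312, 0.282]
orientation: [-180.0, -0.0, -89.9]
force: [0.2, -0.4, 0.5]
opening: 0.0252
clock: 56.08
tool_pos: [0.5215, 0.0312, 0.2613]
orientation: [179.9, -0.0, -89.9]
force: [0.1, 0.4, -2.2]
opening: 0.0255
```

View pics/d8.png

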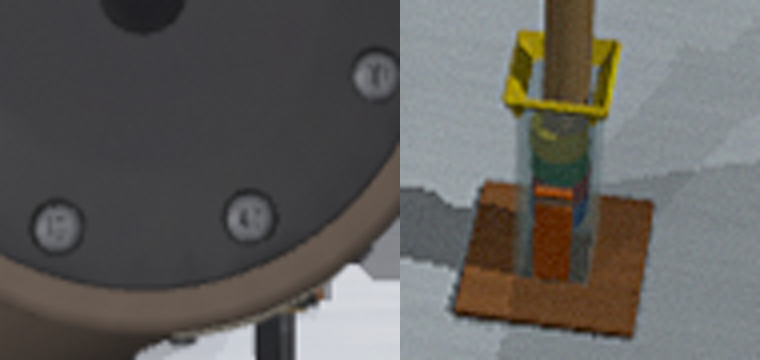

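```bash
python3 -m creep '[[0,0,0.03,0,15],[0,0,0.06,0,15],[0,0,0.09,0,15],[0,0,0.12,0,15],[0,0,0.15,0,15],[0,0,0.18,0,15],[0,0,0.2,0,15],[0,0,0.2,0,15]]'
python3 -m creep '[[0,0,0.02,0,15],[0,0,0.04,0,15],[0,0,0.06,0,15],[0,0,0.08,0,15],[0,0,0.1,0,15],[0,0,0.1,0,15],[0,0,0.1,0,15],[0,0,0.1,0,15]]'
python3 tube.py d9
```

```text
clock: 56.85
tool_pos: [0.5218, 0.0314, 0.2415]
orientation: [180.0, 0.0, -89.9]
force: [1.5, 0.5, -1.1]
opening: 0.0253
clock: 57.52
tool_pos: [0.5217, 0.0313, 0.2316]
orientation: [180.0, 0.0, -89.9]
force: [-0.1, -0.5, -1.8]
opening: 0.0255
```

View pics/d9.png

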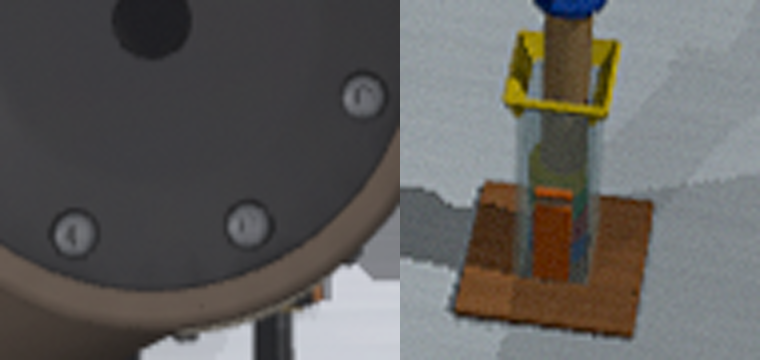

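```bash
for i in 1 2; do python3 -m creep '[[0,0,0.005,0,15],[0,0,0.01,0,15],[0,0,0.015,0,15],[0,0,0.02,0,15],[0,0,0.025,0,15],[0,0,0.025,0,15],[0,0,0.025,0,15],[0,0,0.025,0,15]]'; done
```

```text
clock: 58.28
tool_pos: [0.522, 0.0313, 0.2297]
orientation: [-180.0, 0.0, -89.9]
force: [-1.7, 0.5, 2.9]
opening: 0.0255
clock: 58.95
tool_pos: [0.522, 0.0313, 0.2271]
orientation: [180.0, 0.0, -89.9]
force: [-1.4, 0.2, 2.8]
opening: 0.0256
```

```bash
for i in 1 2; do python3 -m creep '[[0,0,0.005,0,15],[0,0,0.01,0,15],[0,0,0.015,0,15],[0,0,0.02,0,15],[0,0,0.02,0,15],[0,0,0.02,0,15],[0,0,0.02,0,15],[0,0,0.02,0,15]]'; done
```

```text
clock: 59.62
tool_pos: [0.5226, 0.0312, 0.227]
orientation: [-179.9, -0.0, -89.9]
force: [-3.1, 0.7, 14.3]
opening: 0.0253
clock: 60.28
tool_pos: [0.5237, 0.0312, 0.2268]
orientation: [-179.7, -0.0, -89.8]
force: [-5.4, 1.2, 23.7]
opening: 0.0254
```

```bash
python3 -m creep '[[0,0,-0.01,0,15],[0,0,-0.01,0,15],[0,0,-0.01,0,15],[0,0,-0.01,0,15],[0,0,-0.01,0,15],[0,0,-0.01,0,15],[0,0,-0.01,0,15],[0,0,-0.01,0,15]]'
python3 -m creep '[[0,0,-0.05,0,15],[0,0,-0.1,0,15],[0,0,-0.2,0,15],[0,0,-0.35,0,15],[0,0,-0.5,0,15],[0,0,-0.65,0,15],[0,0,-0.75,0,15],[0,0,-0.75,0,15]]'
python3 -m creep '[[0,0,-0.05,0,15],[0,0,-0.1,0,15],[0,0,-0.15,0,15],[0,0,-0.2,0,15],[0,0,-0.25,0,15],[0,0,-0.3,0,15],[0,0,-0.3,0,15],[0,0,-0.3,0,15]]'
python3 tube.py d10; python3 go.py .5226 -.2947 .3345 -90
```

```text
clock: 60.95
tool_pos: [0.5232, 0.0312, 0.2268]
orientation: [-179.8, -0.0, -89.9]
force: [-3.8, 1.1, 17.4]
opening: 0.0258
clock: 61.62
tool_pos: [0.523, 0.0315, 0.3015]
orientation: [-179.8, 0.0, -89.9]
force: [0.4, 0.6, -0.9]
opening: 0.0253
clock: 62.28
tool_pos: [0.5221, 0.0314, 0.3294]
orientation: [-180.0, 0.0, -89.9]
force: [-0.7, -0.2, -1.8]
opening: 0.0255
t 62.4 tcp [0.5218 0.0313 0.3289] ori [179.98   0.   -89.9 ] F [-0.2  0.4 -1.7] open 25.6
units [ 3.26e+00 -3.00e-03 -5.60e-02] turn 0.0005
```

View pics/d10.png

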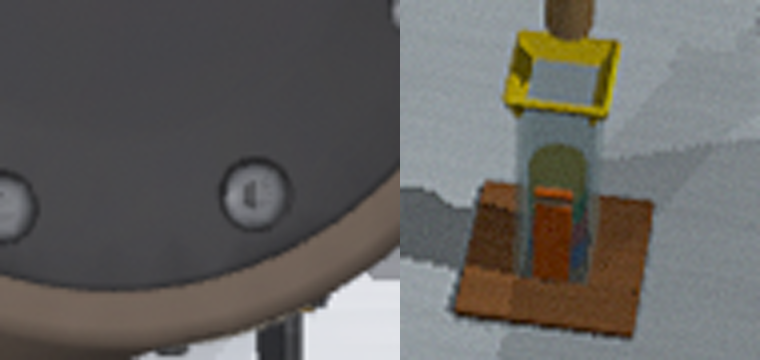

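```bash
for i in 1 2 3; do python3 -m creep '[[0.1,0,0,0,15],[0.2,0,0,0,15],[0.3,0,0,0,15],[0.45,0,0,0,15],[0.6,0,0,0,15],[0.75,0,0,0,15],[0.9,0,0,0,15],[1,0,0,0,15]]'|head -2;done
python3 -m creep '[[0.05,0,0,0,15],[0.1,0,0,0,15],[0.15,0,0,0,15],[0.2,0,0,0,15],[0.25,0,0,0,15],[0.26,0,0,0,15],[0.26,0,0,0,15],[0.26,0,0,0,15]]'|head -2
python3 go.py .5226 -.2947 .1572 -90
python3 -c "
from h import *
w=shot('wrist','w15')
s=shot('scene');cv2.imwrite('pics/s12.png',cv2.resize(s['img'][90:240,120:260],None,fx=4,fy=4,interpolation=2))"
```

```text
clock: 63.05
tool_pos: [0.5218, -0.0707, 0.3291]
clock: 63.72
tool_pos: [0.5222, -0.17, 0.3291]
clock: 64.38
tool_pos: [0.5225, -0.27, 0.329]
clock: 65.05
tool_pos: [0.5225, -0.2945, 0.3292]
t 65.0 tcp [ 0.5225 -0.2945  0.3292] ori [-1.80e+02  1.00e-02 -8.99e+01] F [ 0.6 -0.5 -2. ] open 25.8
units [ 2.00e-03 -1.00e-03  1.72e+00] turn 0.0006
```

View pics/w15.png

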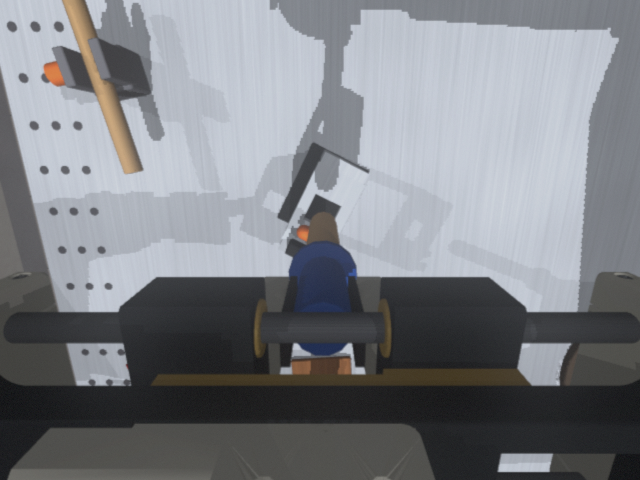

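View pics/s12.png

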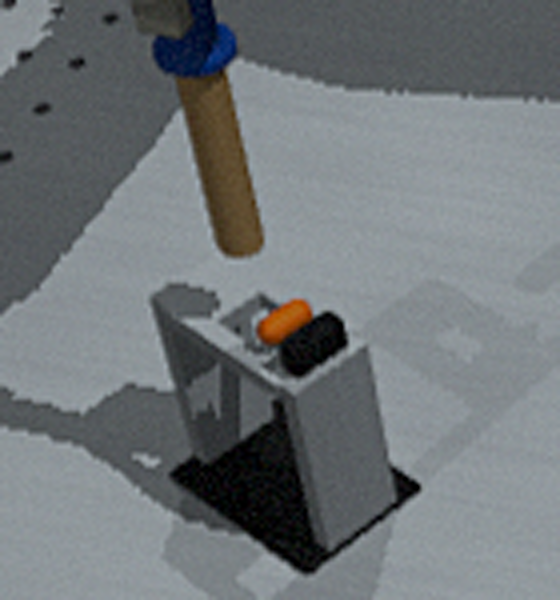

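```bash
python3 -m creep '[[0,0,0.1,0,15],[0,0,0.2,0,15],[0,0,0.35,0,15],[0,0,0.5,0,15],[0,0,0.6,0,15],[0,0,0.7,0,15],[0,0,0.8,0,15],[0,0,0.8,0,15]]'
python3 -m creep '[[0,0,0.1,0,15],[0,0,0.2,0,15],[0,0,0.3,0,15],[0,0,0.4,0,15],[0,0,0.5,0,15],[0,0,0.55,0,15],[0,0,0.58,0,15],[0,0,0.58,0,15]]'
python3 go.py .5226 -.2947 .1572 -90
```

```text
clock: 65.82
tool_pos: [0.5216, -0.2942, 0.2466]
orientation: [179.8, 0.1, -89.9]
force: [-0.3, 0.4, -2.0]
opening: 0.0255
clock: 66.48
tool_pos: [0.5223, -0.2946, 0.1903]
orientation: [179.9, 0.0, -89.9]
force: [-0.5, -0.0, -1.1]
opening: 0.0253
t 66.5 tcp [ 0.5223 -0.2946  0.1903] ori [ 1.7993e+02  1.0000e-02 -8.9900e+01] F [-0.5 -0.  -1.1] open 25.3
units [ 0.001 -0.003  0.331] turn 0.0005
```

```bash
python3 -m creep '[[0,0,0.04,0,15],[0,0,0.08,0,15],[0,0,0.12,0,15],[0,0,0.15,0,15],[0,0,0.18,0,15],[0,0,0.2,0,15],[0,0,0.2,0,15],[0,0,0.2,0,15]]'
python3 -m creep '[[0,0,0.02,0,15],[0,0,0.04,0,15],[0,0,0.06,0,15],[0,0,0.08,0,15],[0,0,0.1,0,15],[0,0,0.12,0,15],[0,0,0.13,0,15],[0,0,0.13,0,15]]'
python3 go.py .5226 -.2947 .1572 -90
```

```text
clock: 67.15
tool_pos: [0.522, -0.2955, 0.171]
orientation: [179.9, -0.1, -89.9]
force: [-2.1, -5.2, -1.9]
opening: 0.0257
clock: 67.82
tool_pos: [0.5226, -0.2943, 0.1577]
orientation: [180.0, 0.0, -89.9]
force: [0.1, 0.4, -1.5]
opening: 0.0253
t 67.8 tcp [ 0.5226 -0.2943  0.1577] ori [ 1.7999e+02  3.0000e-02 -8.9910e+01] F [ 0.1  0.4 -1.5] open 25.3
units [ 0.004 -0.     0.005] turn 0.0005
```

```bash
python3 -m creep '[[0,0,0.005,0,15],[0,0,0.01,0,15],[0,0,0.015,0,15],[0,0,0.015,0,15],[0,0,0.015,0,15],[0,0,0.015,0,15],[0,0,0.015,0,15],[0,0,0.015,0,15]]'
python3 -c "
from h import *
w=shot('wrist');cv2.imwrite('pics/w16z.png',cv2.resize(w['img'][190:320,240:400],None,fx=5,fy=5,interpolation=2))
s=shot('scene');cv2.imwrite('pics/s13.png',cv2.resize(s['img'][120:240,140:240],None,fx=5,fy=5,interpolation=2))"
```

```text
clock: 68.48
tool_pos: [0.5228, -0.2946, 0.157]
orientation: [-180.0, -0.0, -89.9]
force: [-0.7, 1.9, 4.0]
opening: 0.0257
```

View pics/s13.png

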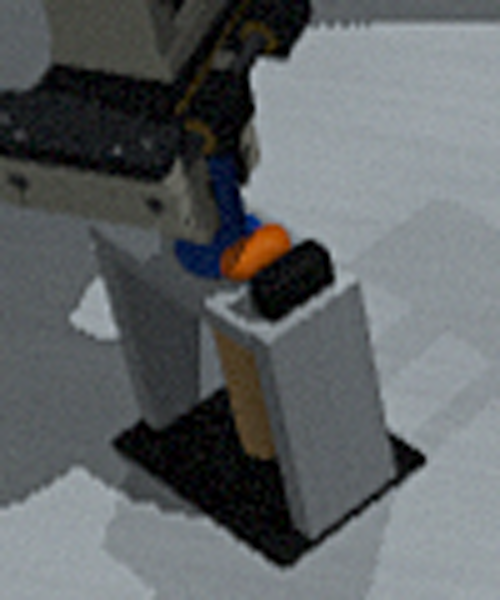

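```bash
python3 -m creep '[[0,0,0,0,20],[0,0,0,0,30],[0,0,0,0,40],[0,0,0,0,50],[0,0,0,0,60],[0,0,0,0,60],[0,0,0,0,60],[0,0,-0.1,0,60]]'
python3 -m creep '[[0,0,-0.1,0,60],[0,0,-0.2,0,60],[0,0,-0.4,0,60],[0,0,-0.6,0,60],[-0.2,0,-0.8,0,60],[-0.5,0,-0.9,0,60],[-0.8,0,-0.9,0,60],[-0.8,0,-0.9,0,60]]'|head -2
python3 -c "
from h import *
w=shot('wrist')
s=shot('scene');t=shot('top')
A=cv2.resize(s['img'][130:240,140:240],None,fx=4,fy=4,interpolation=2);B=cv2.resize(t['img'][240:350,445:565],None,fx=4,fy=4,interpolation=2)
cv2.imwrite('pics/s14.png',np.hstack([A,B]))
cv2.imwrite('pics/w17.png',w['img'])
print(blobs(w,'blue',100,smin=100,vmin=40),plane(w,blobs(w,'blue',100,smin=100,vmin=40)[0][0],.194))"
```

```text
clock: 69.25
tool_pos: [0.5213, -0.2942, 0.1649]
orientation: [179.8, 0.1, -89.9]
force: [0.2, -0.5, -1.0]
opening: 0.059
clock: 69.92
tool_pos: [0.523, -0.2115, 0.2595]
[(array([324.2, 128.5]), [300, 104, 48, 51, 1846])] [ 0.52228104 -0.29264042  0.194     ]
```

View pics/s14.png

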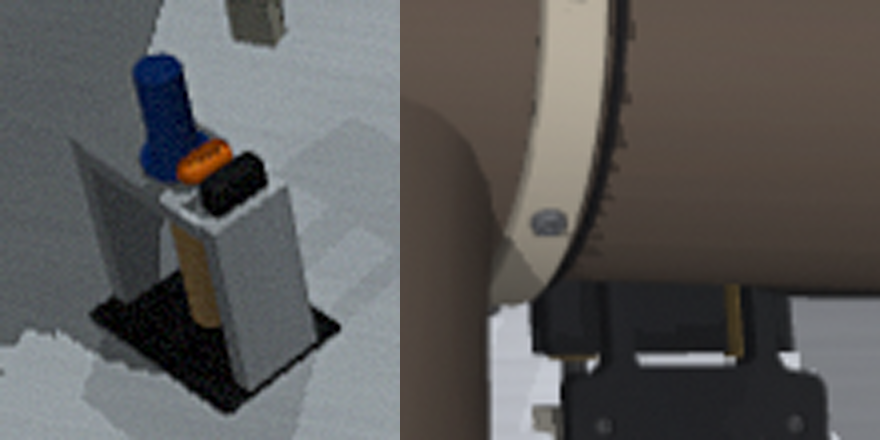

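View pics/w17.png

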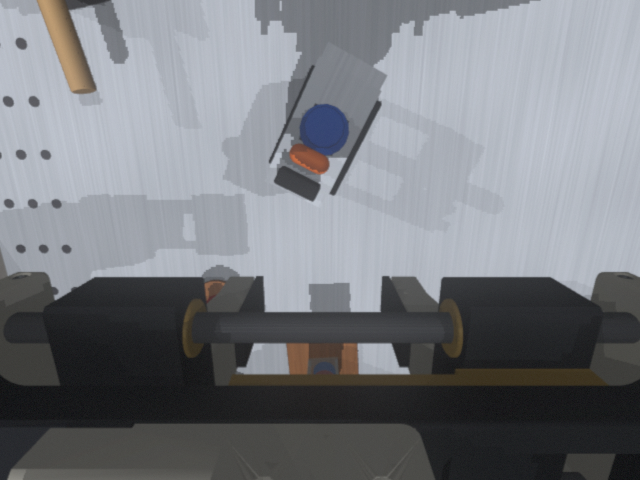

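```bash
python3 -m creep '[[-0.1,0,0,0,50],[-0.3,-0.1,0,0,50],[-0.6,-0.3,0,0,50],[-0.9,-0.6,0,0,50],[-1,-0.9,0,0,50],[-1,-1,0,0,50],[-1,-1,0,0,50],[-1,-1,0,0,50]]'|head -2
python3 -m creep '[[-0.1,0,0,0,50],[-0.3,-0.1,0,0,50],[-0.6,-0.3,0,0,50],[-0.9,-0.37,0,0,50],[-1,-0.37,0,0,50],[-1,-0.37,0,0,50],[-1,-0.37,0,0,50],[-1,-0.37,0,0,50]]'|head -2
python3 -c "
from h import *
w=shot('wrist','w18')
for b in blobs(w,'red',100): print(b,plane(w,b[0],.045))"
```

```text
clock: 70.73
tool_pos: [0.6221, -0.1148, 0.2556]
clock: 71.4
tool_pos: [0.6584, -0.0152, 0.2572]
(array([319.3, 149. ]), [311, 140, 17, 17, 157]) [ 0.66166356 -0.08056025  0.045     ]
```

View pics/w18.png

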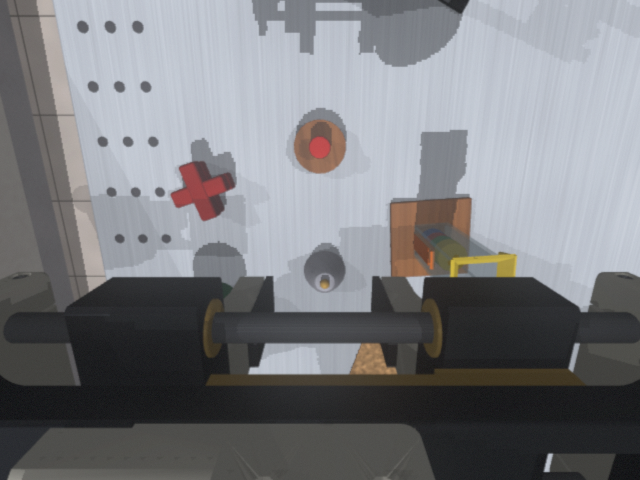

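```bash
python3 go.py .6615 -.081 .024 -90
python3 -m creep '[[0.15,0,0,0,50],[0.4,-0.02,0,0,50],[0.62,-0.02,0.05,0,50],[0.64,-0.02,0.3,0,50],[0.64,-0.02,0.6,0,50],[0.64,-0.02,0.8,0,50],[0.64,-0.02,0.9,0,50],[0.64,-0.02,0.9,0,50]]'|head -2
python3 -m creep '[[0,0,0.1,0,50],[0,0,0.3,0,50],[0,0,0.5,0,50],[0,0,0.7,0,50],[0,0,0.8,0,50],[0,0,0.85,0,50],[0,0,0.85,0,50],[0,0,0.85,0,50]]'
python3 go.py .6615 -.081 .024 -90
```

```text
t 71.5 tcp [ 0.6585 -0.0155  0.2572] ori [-179.97    0.    -89.96] F [ 0.3 -0.5  0.2] open 50.1
units [ 0.655 -0.03   2.332] turn 0.0002
clock: 72.12
tool_pos: [0.6595, -0.0798, 0.1642]
clock: 72.78
tool_pos: [0.662, -0.0785, 0.0828]
orientation: [-179.9, -0.0, -89.9]
force: [0.7, -0.9, 0.3]
opening: 0.0498
t 72.8 tcp [ 0.662  -0.0785  0.0828] ori [-1.7991e+02 -1.0000e-02 -8.9880e+01] F [ 0.7 -0.9  0.3] open 49.8
units [0.025 0.005 0.588] turn 0.0007
```

```bash
python3 -m creep '[[0.02,0,0.1,0,50],[0.02,0,0.2,0,50],[0.02,0,0.3,0,50],[0.02,0,0.4,0,50],[0.02,0,0.5,0,50],[0.02,0,0.55,0,50],[0.02,0,0.58,0,50],[0.02,0,0.58,0,50]]'
python3 -c "
from h import *
w=shot('wrist');cv2.imwrite('pics/w19z.png',cv2.resize(w['img'][190:320,240:400],None,fx=5,fy=5,interpolation=2))
print(proj(w,(.6615,-.081-.03,.02)))"
```

```text
clock: 73.45
tool_pos: [0.6607, -0.0805, 0.0226]
orientation: [179.9, -0.0, -89.9]
force: [0.4, 0.4, -0.2]
opening: 0.0501
(np.float64(320.50686517850056), np.float64(230.43193727100783))
```

View pics/w19z.png

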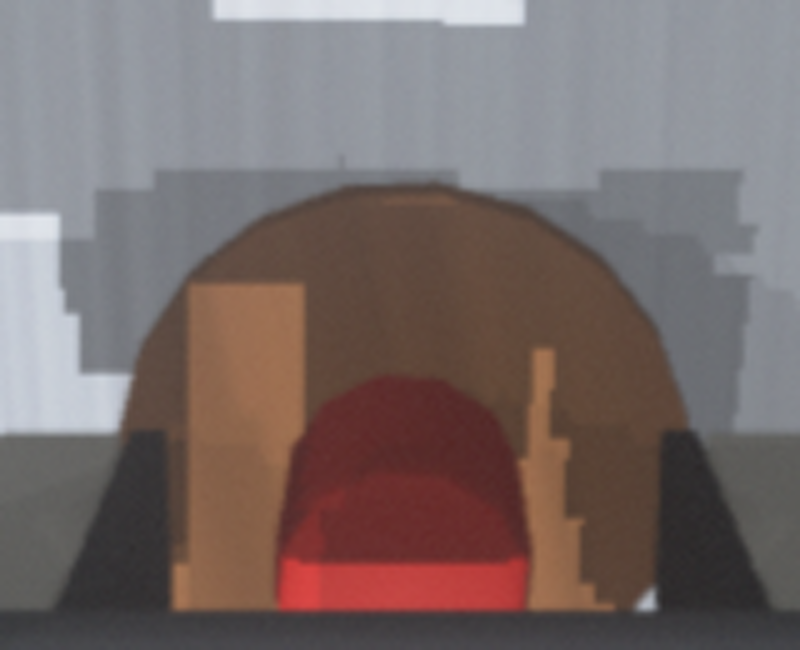

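```bash
python3 -m creep '[[0.01,0,-0.01,0,45],[0.01,0,-0.01,0,35],[0.01,0,-0.01,0,25],[0.01,0,-0.01,0,15],[0.01,0,-0.01,0,15],[0.01,0,-0.01,0,15],[0.01,0,-0.01,0,15],[0.01,0,-0.01,0,15]]'
python3 -m creep '[[0,0,-0.05,0,15],[0,0,-0.1,0,15],[0,0,-0.2,0,15],[0,0,-0.35,0,15],[0,0,-0.5,0,15],[0,0,-0.7,0,15],[0,0,-0.9,0,15],[0,0,-1,0,15]]'
python3 -m creep '[[0,0,-0.1,0,15],[0,0,-0.2,0,15],[0,0,-0.35,0,15],[0,0,-0.5,0,15],[0,0,-0.65,0,15],[0,0,-0.8,0,15],[0,0,-0.8,0,15],[0,0,-0.8,0,15]]'
python3 go.py .5215 .031 .2 -90
```

```text
clock: 74.17
tool_pos: [0.6613, -0.0814, 0.0249]
orientation: [-180.0, -0.0, -89.9]
force: [-0.3, 0.7, 1.9]
opening: 0.0233
clock: 74.83
tool_pos: [0.6624, -0.0815, 0.1283]
orientation: [-179.8, -0.0, -89.9]
force: [0.5, 0.6, -0.7]
opening: 0.023
clock: 75.5
tool_pos: [0.6613, -0.0813, 0.205]
orientation: [-179.9, 0.0, -89.9]
force: [-0.3, 0.1, -1.1]
opening: 0.0234
t 75.5 tcp [ 0.6613 -0.0813  0.205 ] ori [-1.7995e+02  2.0000e-02 -8.9910e+01] F [-0.3  0.1 -1.1] open 23.4
units [-1.126  1.396  0.05 ] turn 0.0005
```

```bash
python3 -m creep '[[-0.1,0.1,0,0,15],[-0.2,0.2,0,0,15],[-0.3,0.35,0,0,15],[-0.4,0.5,0,0,15],[-0.5,0.65,0,0,15],[-0.6,0.8,0,0,15],[-0.7,0.95,0,0,15],[-0.75,1,0,0,15]]'|head -2
python3 -m creep '[[-0.1,0.1,0,0,15],[-0.2,0.2,0,0,15],[-0.3,0.3,0,0,15],[-0.38,0.395,0,0,15],[-0.38,0.395,0,0,15],[-0.38,0.395,0,0,15],[-0.38,0.395,0,0,15],[-0.38,0.395,0,0,15]]'|head -2
python3 go.py .5215 .031 .1625 -90
python3 -c "
from h import *
w=shot('wrist','w20');s=shot('scene');cv2.imwrite('pics/w20z.png',np.hstack([cv2.resize(w['img'][170:320,230:410],None,fx=3,fy=3,interpolation=2),cv2.resize(s['img'][130:280,290:370],None,fx=3,fy=3,interpolation=2)]))
for dx in(-.03,.03):print(proj(w,(.5215+dx,.031,.1765)))
print(proj(w,(.5215,.001,.1765)))"
```

```text
clock: 76.17
tool_pos: [0.5585, -0.006, 0.2035]
clock: 76.83
tool_pos: [0.5218, 0.0311, 0.2045]
t 76.8 tcp [0.5218 0.0311 0.2045] ori [ 1.7999e+02 -1.0000e-02 -8.9910e+01] F [ 0.1 -0.5 -0.5] open 23.1
units [0.001 0.003 0.42 ] turn 0.0005
(np.float64(372.8157601371687), np.float64(268.7956824974782))
(np.float64(272.4582412379503), np.float64(268.6442497376745))
(np.float64(322.7286878482391), np.float64(219.74704723169293))
```

View pics/w20z.png

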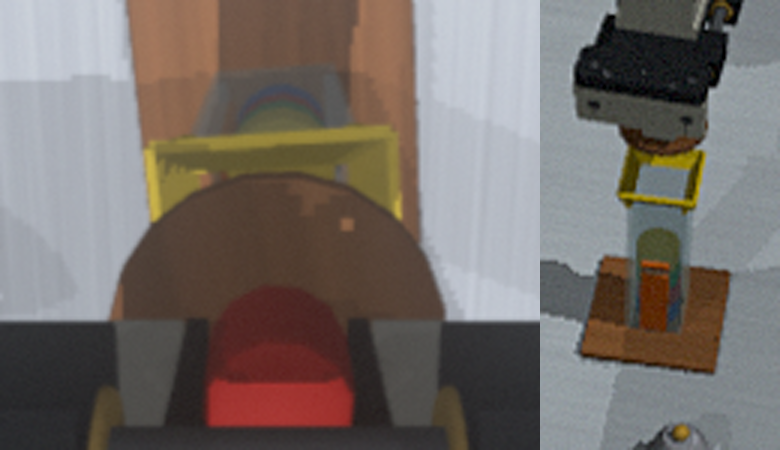

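```bash
python3 -m creep '[[0,0,0.05,0,15],[0,0,0.1,0,15],[0,0,0.15,0,15],[0,0,0.2,0,15],[0,0,0.25,0,15],[0,0,0.3,0,15],[0,0,0.35,0,15],[0,0,0.38,0,15]]'
python3 -m creep '[[0,0,0.01,0,15],[0,0,0.02,0,15],[0,0,0.03,0,15],[0,0,0.03,0,15],[0,0,0.03,0,15],[0,0,0.03,0,15],[0,0,0.03,0,15],[0,0,0.03,0,15]]'
python3 -c "
from h import *
w=shot('wrist','w20');s=shot('scene');cv2.imwrite('pics/w21z.png',np.hstack([cv2.resize(w['img'][170:320,230:410],None,fx=3,fy=3,interpolation=2),cv2.resize(s['img'][130:280,290:370],None,fx=3,fy=3,interpolation=2)]))"
```

```text
clock: 77.6
tool_pos: [0.5212, 0.0313, 0.1658]
orientation: [180.0, -0.0, -89.9]
force: [0.7, 0.1, 0.0]
opening: 0.0233
clock: 78.27
tool_pos: [0.5215, 0.0313, 0.1638]
orientation: [-180.0, 0.0, -89.9]
force: [-0.1, -0.2, -0.9]
opening: 0.0235
```

View pics/w21z.png

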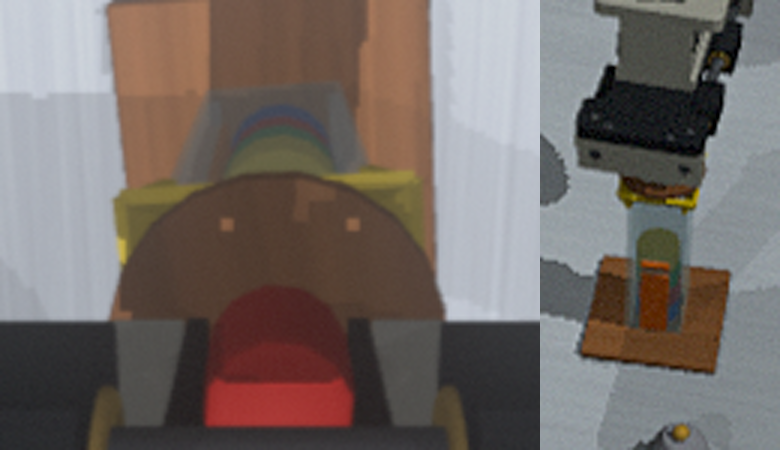

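```bash
python3 -m creep '[[0,0,0.005,0,15],[0,0,0.01,0,15],[0,0,0.015,0,15],[0,0,0.015,0,15],[0,0,0.015,0,15],[0,0,0.015,0,15],[0,0,0.015,0,15],[0,0,0.015,0,15]]'
python3 -m creep '[[0,0,0.005,0,15],[0,0,0.01,0,15],[0,0,0.01,0,15],[0,0,0.01,0,15],[0,0,0.01,0,15],[0,0,0.01,0,15],[0,0,0.01,0,15],[0,0,0.01,0,15]]'
```

```text
clock: 79.03
tool_pos: [0.5216, 0.0313, 0.1627]
orientation: [-180.0, -0.0, -89.9]
force: [-1.7, 1.5, 5.4]
opening: 0.0236
clock: 79.7
tool_pos: [0.5217, 0.0313, 0.1625]
orientation: [-179.9, -0.0, -89.9]
force: [-5.1, 0.8, 12.8]
opening: 0.0232
```

Seated on the rim (contact at 0.1625, as predicted). Relax, release, retreat.

```bash
python3 -m creep '[[0,0,-0.015,0,15],[0,0,-0.015,0,15],[0,0,-0.015,0,20],[0,0,-0.015,0,30],[0,0,-0.015,0,40],[0,0,-0.015,0,50],[0,0,-0.015,0,50],[0,0,-0.05,0,50]]'
python3 -m creep '[[0,0,-0.1,0,50],[0,0,-0.2,0,50],[0,0,-0.4,0,50],[0,0,-0.6,0,50],[-0.1,0,-0.8,0,50],[-0.3,0,-0.9,0,50],[-0.6,0,-0.9,0,50],[-0.8,0,-0.9,0,50]]'|head -2
for i in 1 2; do python3 -m creep '[[-0.3,0,0,0,50],[-0.6,0,0,0,50],[-1,0,0,0,50],[-1,0,0,0,50],[-1,0,0,0,50],[-1,0,0,0,50],[-1,0,0,0,50],[-1,0,0,0,50]]'|head -2;done
python3 -c "
from h import *
t=shot('top','t20');s=shot('scene','s20')
for c in('red','blue','green'):
  print(c,[b for b in blobs(t,c)],[b for b in blobs(s,c)])
cv2.imwrite('pics/fin.png',np.hstack([cv2.resize(t['img'][250:330,280:380],None,fx=4,fy=4,interpolation=2),cv2.resize(s['img'][175:255,290:370],None,fx=4,fy=4,interpolation=2)]))
cv2.imwrite('pics/fin2.png',np.hstack([cv2.resize(t['img'][250:330,445:545],None,fx=4,fy=4,interpolation=2),cv2.resize(s['img'][140:220,150:230],None,fx=4,fy=4,interpolation=2)]))"
```

```text
clock: 80.37
tool_pos: [0.5209, 0.0312, 0.1654]
orientation: [179.9, -0.0, -89.9]
force: [-0.1, 0.5, -0.2]
opening: 0.0485
clock: 81.03
tool_pos: [0.522, 0.1129, 0.2587]
clock: 81.7
tool_pos: [0.5213, 0.2104, 0.2567]
clock: 82.37
tool_pos: [0.5212, 0.3102, 0.2565]
red [(array([353.1, 153.5]), [338, 138, 32, 34, 539]), (array([322.1, 286.9]), [315, 280, 15, 15, 177])] [(array([330.3, 179.6]), [325, 173, 12, 16, 126]), (array([265. , 327.2]), [248, 310, 34, 38, 683])]
blue [(array([516. , 286.1]), [501, 276, 32, 22, 499])] [(array([17.5, 53.8]), [0, 19, 44, 74, 2109]), (array([181.2, 158.5]), [174, 144, 18, 31, 317])]
green [] [(array([342.9, 334.5]), [326, 315, 38, 34, 213])]
```

View pics/fin.png

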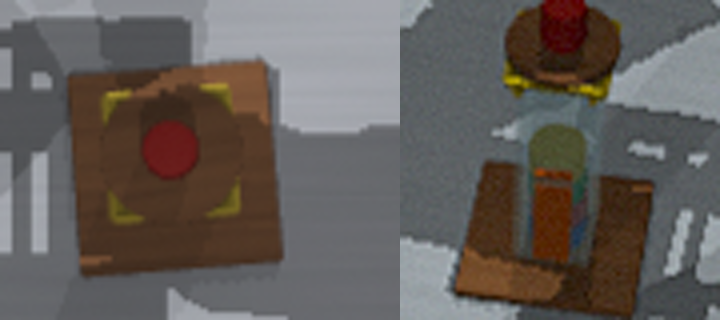

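View pics/fin2.png

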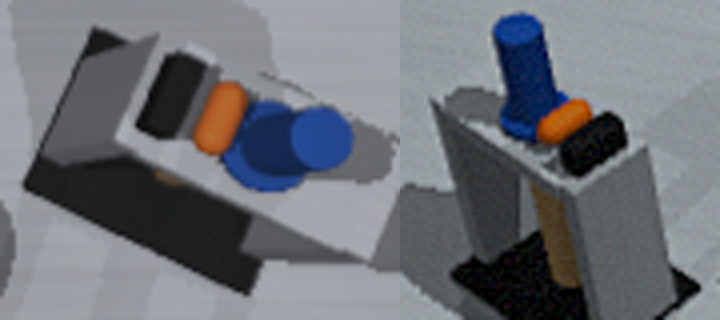

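View pics/s20.png

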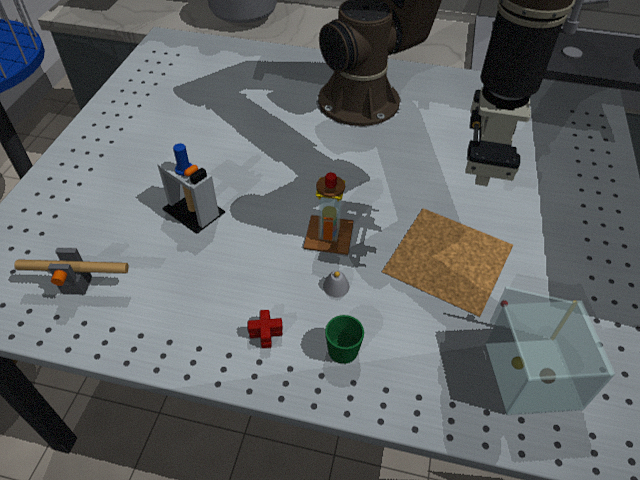

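```bash
python3 -c "
from plant import workorder
print(workorder.close_job())"
```

```text
the job is handed in; nothing more can be done
None
```

The job is done and handed in at about 82 s of the 208 s allowed; the hand-in reports no verdict.

- **Pucks:** All four (blue, red, green, yellow from the bottom) are in the tube. Red jammed tilted in the funnel at first; after I lowered the closed fingertips into the funnel it dropped onto the blue one, and the fingers felt no force.
- **Ramrod:** I unclipped it, pushed the stack down and pressed. The stack stopped moving with the rod tip at about 80 mm, the height of four tight pucks. The wrist force read 14, then 24, then 17 N, so the peak was above the 1.5 kg (about 15 N) asked for.
- **Rod back on its rail:** It touched the frame at the same height it started from, within about 0.2 mm. In the final pictures it sits within a pixel of its starting place, with the roller over the flange.
- **Stopper:** It met the rim at the height I predicted, and in the top view all four rim corners show evenly around the disc.
- **Green cup, bell and red knot toy:** None of them looks moved. The cup and knot toy match their starting image positions to about a pixel; the bell I checked only by eye.
- **Disagreement:** The cameras gave different x positions for the same point, by up to 9 mm at the tube mouth. I relied on the wrist camera and on contact instead.

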